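# Close a split test housing on its dowels and hold it shut

## Task

Pull the drawer of the low grey cabinet all the way out to its stop and take out the larger housing half, the one with the two dowel holes; leave the drawer open and the small blank lid in it. Fit the half over the two dowels of the lower half on the bench and press it down against the sprung contact pins until the two halves meet flush all round, then finish while still holding it pressed shut: do not let go, or the pins lift it again. Do not knock over or push about the other things on the bench.

Things in the scene. Friction and masses are not known exactly. Their poses are not given: they have to be found in the camera images.
- cab_drawer0 (a joint): how far the drawer of the low grey cabinet is out, in m: 0 shut, 0.150 at its stop; starts at 0 to 0.02. About 1 N of friction, stays where left. The cabinet is fixed, 220 deep x 320 wide x 100 mm high. Above the bench the drawer's front edge is 88 mm, its side walls 78, its inner floor 22; inside it is 175 (x) x 278 mm (y)
- cab_drawer0_handle (a point): middle of the drawer's bar handle, 62 mm above the bench: a level round bar 11 mm thick and 120 mm long along this frame's y, its centreline 35 mm in front of the drawer front (29 mm free gap). The drawer pulls out along this frame's -x axis, roughly towards the robot. Moves with the drawer
- drawer_floor (a point): centre of the drawer's inner floor; axes as the handle's (-x is the way the drawer opens, z up). Moves with the drawer
- cover_c (a point): upper housing half, aluminium, 0.26 kg, lying right way up in the drawer: plate 90 (x) x 50 (y) x 18 mm with two 12 mm through holes on its x axis, 34 mm either side of the middle; on top, in the middle, a grip rib 42 (x) x 22 (y) x 30 mm tall. This point is its centre, 24 mm above the underside, 24 mm below the rib's top. Fits either way round
- base_face (a point): lower housing half, fixed on a dark 130 x 80 x 10 mm plate: aluminium block 90 (x) x 50 mm (y). This point: centre of its top face, 34 mm above the bench, z up. Two steel dowels, 10 mm thick, 22 tall, the top 8 mm tapering, stand on its x axis 34 mm either side of the middle. Shut, the upper half's centre is 24 mm straight above this point, x axes parallel (either way round)
- pins (a joint): how far the six sprung brass contact pins in the middle of the lower half are pressed down, in m: 0 free (pins 6 mm above the top face), 0.006 when the halves meet. The spring takes 5 N to start moving, 9 N at 0.006, more than the upper half weighs: left alone, that stands 6 mm off; nothing latches it
- blank_c (a point): centre of a smaller aluminium lid without holes that shares the drawer, 52 x 44 mm plate 12 mm thick with a low rib, 24 mm tall over all: not wanted
- bottle_c (a point): white plastic bottle, 56 mm across, 140 mm tall, standing; this point is its centre. Bystander
- tin_c (a point): flat round metal tin, 60 mm across, 40 mm tall; this point is its centre. Bystander
- tape_c (a point): roll of tape lying flat, a ring 90 mm across and 24 mm tall; this point is its centre. Bystander
- driver_grip (a point): screwdriver lying on the bench; this point is on its handle. Bystander
- cup_c (a point): white cup, 72 mm across, 85 mm tall; this point is its centre. Bystander
- board_c (a point): small dark circuit board 100 x 90 mm with six upright black plugs, 87 mm tall over all; this point is its centre. Bystander
Things that resemble listed ones, but are neither listed nor needed, are in the scene too. Leave any orange or turquoise look-alike of the part that bears base_face alone.

How it is judged (in metres and radians):
On the way, in this order (a step that is already met when the one before it is completed fails the run):
1. the drawer is pulled out to its stop (within 7 mm) (value of joint cab_drawer0 above 0.1426 m), for 0.1 s.
2. the upper half is lifted out of the drawer (height (world z) of cover_c above 0.095 m), for 0.1 s.
At the end, for the whole second after the job is handed in: Still pressed by the robot (3 N or more): upper half on the dowels within 3 mm, 0.07 rad, level within 0.05 rad, gap under 1.6 mm, pins down over 4.5 mm, 7 N between the halves, at rest; drawer over 100 mm open, blank lid in it (horizontal distance between cover_c and base_face below 0.003 m and angle between the x axis of cover_c and the x axis of base_face, either way round below 0.07 rad and angle between cover_c's own z axis and vertical below 0.05 rad and z of cover_c in the frame of base_face below 0.0256 m and value of joint pins above 0.0045 m and contact force between cover and base above 7 N and contact force between any of the fingers, the arm and cover above 3 N and linear speed of cover below 0.02 m/s and value of joint cab_drawer0 above 0.1 m and x of blank_c in the frame of drawer_floor between -0.1 and 0.1 m and y of blank_c in the frame of drawer_floor between -0.15 and 0.15 m and height (world z) of blank_c below 0.08 m); the arm keeps its last pose, push and grip.
It fails at once if a bystander (bottle, tin, tape roll, screwdriver, cup, circuit board) is pushed more than 30 mm from its place (distance of any of bottle_c, tin_c, tape_c, driver_grip, cup_c, board_c from where it was at the start of the episode above 0.03 m).
It fails at once if the bottle or the cup is knocked over (angle between any of bottle_c, cup_c's own z axis and vertical above 0.5 rad).
It also fails if it takes over 59 s, if anything falls off the work surface, if the arm or the gripper's body presses on something with over 40 N, if the wrist force passes 120 N, or if a joint passes its speed limit or range.

## Robot

A 6-joint arm with a two-finger parallel gripper is mounted at the origin on the work surface. World frame = base frame: x ahead of the robot, y to its left, z up, the work surface at z = 0. Lengths are in mm, angles in rad, forces in N, time in s.
With the tool pointing down it reaches from about 350 to 975 mm from the base axis. Payload 7.1 kg.
Tool frame: the origin (TCP) lies at the very end of the fingers, on their centre line; the grasp point (between the pads) lies 19 mm behind it (ctrl.grip_depth is the distance from the TCP to the grasp point, in mm); x points along the fingers, z is the direction in which the jaws open and shut, and the axes are right-handed (so a half turn about x gives the same grasp; the last joint's range is limited). The gripper opens to 88 mm and grips with 3 to 60 N. Pads are 20 mm wide; open, the fingers measure 115 mm over their backs; the gripper's body (75 mm by 178 mm) begins 61 mm behind the grasp point.
Start: joints at [1.265, 0.423, 1.63, -0, 1.089, -0.019], TCP at [176.771, 599.464, 222.675] pointing down, gripper open.
Joint ranges: [-3, 3], [-0.9, 2.11], [0.09, 2.58], [-1.31, 4.45], [0.11, 2.69], [-2.54, 2.54]. Speed limits (rad/s): [2.39, 2.39, 3.01, 3.14, 3.14, 3.14].

## Interface

Orientations are given as a rotation vector (axis times angle).
In Python, from workcell import ctrl gives the robot as it stands. The module is installed in compiled form; this text tells all that it offers.
- The arm moves only by the tool send_rows, never from a script. Its argument "rows" is a list of rows, each a list of 4 numbers: the shift along the tool's x, y, z in mm, then the turn about the tool's x in rad. In form: [[x, y, z, turn], ...]. A call has 1 to 10 rows; each row shifts and turns the pose as measured when the row begins, along the tool's axes as they then stand; what a row does not reach is not made up. A row lasts 1/12 s, in which the tool goes at most 41.7 mm and 7.16 degrees, less where a joint would pass 70% of its speed; a pose out of reach is approached as far as the arm can. A call with a gripper value outside its range is refused whole. "fingers" is the opening, from 0 (shut) to 1 (fully open), set as the call begins (left out, the last holds). The fingers move at their own pace and stop on an object; the grip force is fixed at half the most. Time passes only in rows, so rows that do not move let the fingers close. It gives the time, the measured TCP pose, the force and the opening at its end, in the units of the state.
- ctrl.get_obs(): the state, without advancing time (a new reading comes with each control period).
- ctrl.get_image(name): name is "side" or "top" or "wrist"; returns a dict with "img" (420x560x3 uint8, red, green, blue), "depth" (420x560 float32, mm along the optical axis (not along the pixel's ray), 0 where there is no reading), "mtx" (3x3 intrinsics, pixels), "world_from_camera" (4x4, takes a point from camera to world coordinates). Camera axes: x right, y down, z forward; pixel columns grow to the right and rows downward; lengths in mm; the calibration is good to about 2 mm. A picture is of the moment at which its call begins.
- ctrl.close_job(): hands the job in, once; it reports no verdict.
The state is a dict: "t": time; "qpos": joint angles; "qvel": joint speeds; "joint_torque": joint torques, N m; "ee_pos": TCP position; "orientation": TCP orientation; "ft_force": force on the tool from outside, world axes, zero at the start; "moment": the same for the moment, N m; "width": finger opening in mm.
Only numpy, scipy, OpenCV 4.12 (cv2) and the standard library are available. Lean on these libraries where they do the work, as an engineer would, in place of code of your own. Each camera call takes 0.05 s, during which the arm holds its last target.

## Working session

There is one attempt and no reset: what is moved stays moved. The work goes in short steps, Python scripts to look and compute and a tool call to move; the robot and the scene stay as the last step left them, time stands still between calls to the robot, and variables do not carry over. Pictures are saved under pics/ and viewed, and the job is handed in when it is done.

Besides the shell and the picture viewer there is one more tool, called after "Call:" as a command line: name --pt "numbers of a row" for each row, then --argument value for the rest. send_rows: Moves the arm, as the interface text tells. Its arguments: {"type":"object","properties":{"rows":{"type":"array"},"fingers":{"type":"number"}},"required":["rows"]}

```bash
mkdir -p pics; cat > h.py <<'E'
import numpy as np, cv2
from workcell import ctrl
from scipy.spatial.transform import Rotation as R
def snap(name,fn):
    d=ctrl.get_image(name); cv2.imwrite('pics/'+fn+'.png',d['img'][:,:,::-1]); np.savez('pics/'+fn+'.npz',**d); return d
def cloud(d):
    K=d['mtx'];Z=d['depth'];v,u=np.mgrid[:Z.shape[0],:Z.shape[1]]
    P=np.stack([(u-K[0,2])/K[0,0]*Z,(v-K[1,2])/K[1,1]*Z,Z],-1)
    T=d['world_from_camera'];W=P@T[:3,:3].T+T[:3,3]; W[Z<=0]=np.nan; return W
def ray(d,u,v,z):
    K=d['mtx'];T=d['world_from_camera'];r=T[:3,:3]@np.array([(u-K[0,2])/K[0,0],(v-K[1,2])/K[1,1],1]);o=T[:3,3]
    return o+r*(z-o[2])/r[2]
E
python3 - <<'E'
from h import *
for n in ['side','top','wrist']:
    d=snap(n,n+'0'); print(n,d['world_from_camera'].round(3).tolist(),d['mtx'].tolist())
o=ctrl.get_obs(); print(o); print(R.from_rotvec(o['orientation']).as_matrix().round(3))
E
```

```text
side [[0.82, -0.426, 0.383, 131.357], [-0.573, -0.631, 0.523, -725.24], [0.019, -0.648, -0.761, 1016.747], [0.0, 0.0, 0.0, 1.0]] [[404.4112473491701, 0.0, 277.7446569088516], [0.0, 404.4112473491701, 204.689257186898], [0.0, 0.0, 1.0]]
top [[-0.02, -0.985, 0.171, 385.9], [-1.0, 0.023, 0.015, -88.189], [-0.019, -0.171, -0.985, 1203.126], [0.0, 0.0, 0.0, 1.0]] [[406.10515536641105, 0.0, 275.7854771436014], [0.0, 406.10515536641105, 207.17753464757675], [0.0, 0.0, 1.0]]
wrist [[0.282, 0.924, 0.258, 105.233], [0.959, -0.271, -0.077, 621.305], [-0.001, 0.269, -0.963, 383.991], [0.0, 0.0, 0.0, 1.0]] [[294.22039503853443, 0.0, 282.7751944190788], [0.0, 294.22039503853443, 206.88731843161364], [0.0, 0.0, 1.0]]
{'t': 0.15, 'qpos': array([ 1.26500997e+00,  4.23660862e-01,  1.63051638e+00, -2.84494275e-05,
        1.08858024e+00, -1.90012741e-02]), 'qvel': array([-0.00191238, -0.00259741, -0.0007608 , -0.0016144 , -0.00073393,
        0.00015812]), 'joint_torque': array([-3.06769116e-04, -5.44979310e+01, -2.73919183e+01,  6.44478668e-02,
        2.04346923e-02, -8.69509358e-05]), 'ee_pos': array([176.64713368, 599.06616461, 222.08227841]), 'orientation': array([-0.99611471,  1.33227662,  0.99495076]), 'ft_force': array([ 0.1401013 , -0.89499165,  0.5133031 ]), 'moment': array([-0.01368034,  0.03869925, -0.00349881]), 'width': 87.73295529868362}
[[-0.    -0.959  0.283]
 [-0.001  0.283  0.959]
 [-1.    -0.    -0.001]]
```

View pics/side0.png

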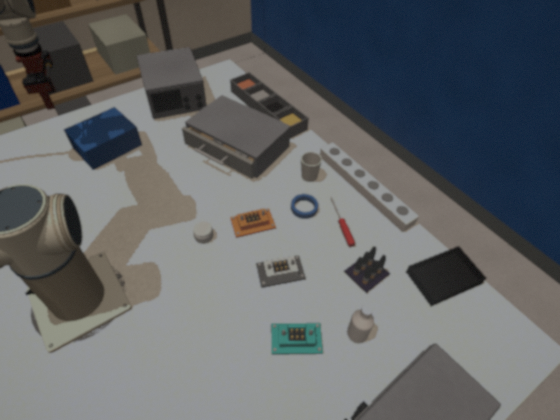

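View pics/top0.png

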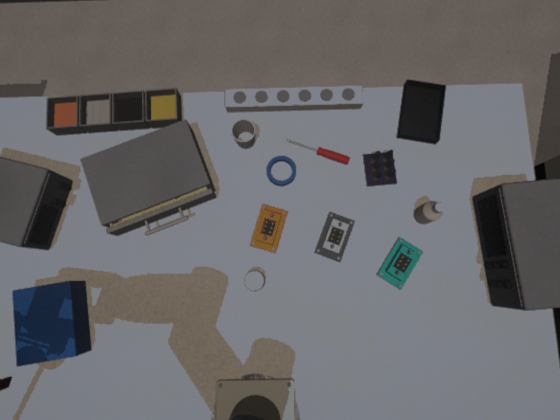

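View pics/wrist0.png

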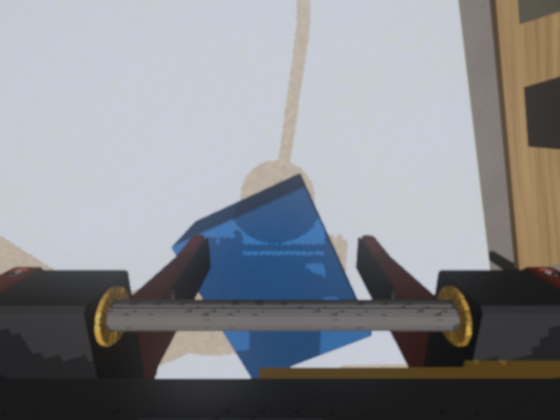

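The top view shows the grey cabinet at about (150,180), its bar handle from (147,230) to (190,212), and the natural-aluminium base at (335,236). The orange look-alike is at (268,228) and the turquoise one at (402,262). The tin is at (255,280), the tape at (281,171) and the cup at (245,132).

```bash
python3 - <<'E'
from h import *
for n,c in [('top',(75,190,245,110)),('top',(300,200,80,80)),('side',(170,90,130,90)),('side',(240,240,80,60))]:
    im=cv2.imread(f'pics/{n}0.png'); x,y,w,h=c
    s=min(760/w,560/h); o=cv2.resize(im[y:y+h,x:x+w],None,fx=s,fy=s,interpolation=cv2.INTER_CUBIC); cv2.imwrite(f'pics/c_{n}_{x}.png',cv2.convertScaleAbs(o,alpha=1.4)); print(n,c,s)
d=dict(np.load('pics/top0.npz')); W=cloud(d)
# handle by height near
for (u,v) in [(147,230),(168,221),(190,212),(335,236),(335,225),(115,190),(150,160),(255,280),(281,160),(245,132),(432,208),(380,168),(268,228),(402,262)]: print((u,v),W[v,u].round(1))
x0,x1,y0,y1=130,210,195,240
m=(W[...,2]>50)&(W[...,2]<76); mm=np.zeros_like(m);mm[y0:y1,x0:x1]=m[y0:y1,x0:x1]
n,l,s,c=cv2.connectedComponentsWithStats(mm.astype(np.uint8)); print(s,c)
E
```

```text
top (75, 190, 245, 110) 3.1020408163265305
top (300, 200, 80, 80) 7.0
side (170, 90, 130, 90) 5.846153846153846
side (240, 240, 80, 60) 9.333333333333334
(147, 230) [526.8 296.4  63.8]
(168, 221) [560.4 255.2   0.6]
(190, 212) [586.2 189.1   1.5]
(335, 236) [ 502.1 -239.9   24.3]
(335, 225) [ 533.  -240.1   34.1]
(115, 190) [636.3 376.8 103.2]
(150, 160) [722.2 283.2  97.9]
(255, 280) [381.   -7.3  41.5]
(281, 160) [736.7 -88.3  17. ]
(245, 132) [832.7  21.2   5.7]
(432, 208) [ 562.6 -491.3  118.8]
(380, 168) [ 707.4 -387.5    5.5]
(268, 228) [529.8 -45.7  23.8]
(402, 262) [ 423.4 -428.2   22.9]
[[     0      0    560    420 234759]
 [   130    195     80     41    423]
 [   184    197      1      2      2]
 [   186    196      1      1      1]
 [   188    196      2      1      2]
 [   178    199      2      1      2]
 [   176    200      1      2      2]
 [   163    205      3      1      3]
 [   155    208      1      1      1]
 [   147    211      1      1      1]
 [   144    213      2      1      2]
 [   137    215      1      1      1]
 [   132    217      1      1      1]] [[279.7107161  209.4845565 ]
 [167.37588652 218.30023641]
 [184.         197.5       ]
 [186.         196.        ]
 [188.5        196.        ]
 [178.5        199.        ]
 [176.         200.5       ]
 [164.         205.        ]
 [155.         208.        ]
 [147.         211.        ]
 [144.5        213.        ]
 [137.         215.        ]
 [132.         217.        ]]
```

```bash
ls pics
```

```text
c_side_170.png
c_side_240.png
c_top_300.png
c_top_75.png
side0.npz
side0.png
top0.npz
top0.png
wrist0.npz
wrist0.png
```

View pics/c_top_75.png

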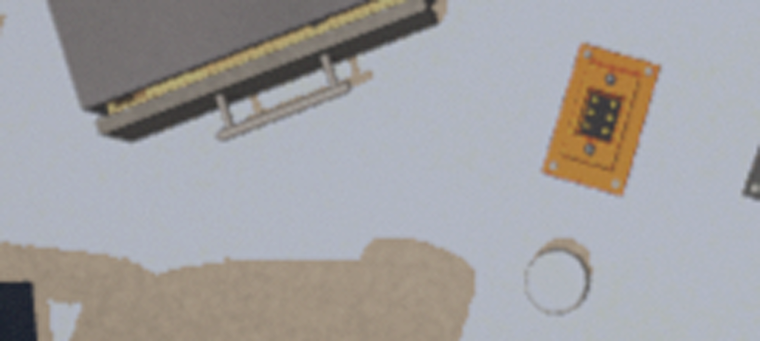

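View pics/c_top_300.png

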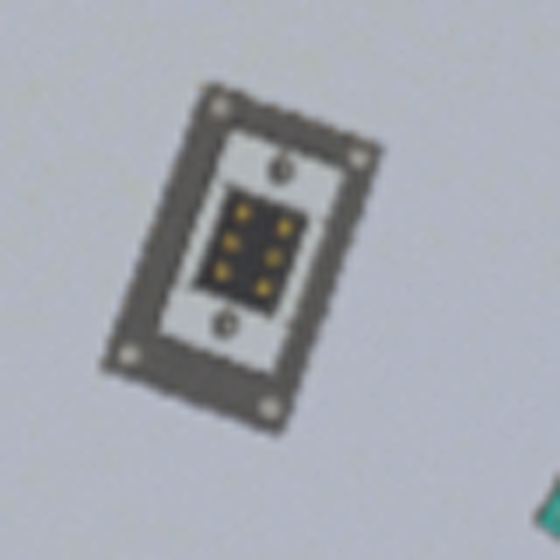

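View pics/c_side_170.png

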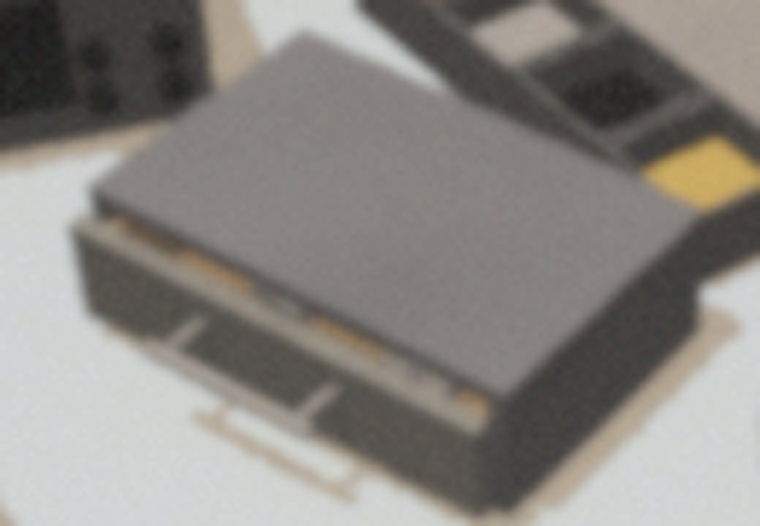

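```bash
python3 - <<'E'
from h import *
T=dict(np.load('pics/top0.npz')); S=dict(np.load('pics/side0.npz'))
for d,p in [(T,[(145.6,232.9),(187.8,218)]),(S,[(195.7,148.7),(223.9,163.2)])]:
    q=[ray(d,u,v,62) for u,v in p]; print('handle',np.round(q,1),np.mean(q,0).round(1),np.linalg.norm(q[1]-q[0]))
for d in (T,S):
    W=cloud(d); 
    m=(W[...,2]>94)&(W[...,2]<106)&(W[...,0]>500)&(W[...,0]<950)&(W[...,1]>100)&(W[...,1]<500)
    P=W[m][:,:2]; r=cv2.minAreaRect(P.astype(np.float32)); print('roof',r, cv2.boxPoints(r).round(0).tolist(), np.median(W[m][:,2]))
    m=(W[...,2]>28)&(W[...,2]<40)&(abs(W[...,0]-502)<80)&(abs(W[...,1]+240)<80)
    P=W[m][:,:2]; r=cv2.minAreaRect(P.astype(np.float32)); print('base',r, np.median(W[m][:,2]))
    m=(W[...,2]>52)&(W[...,2]<72)&(W[...,0]>500)&(W[...,0]<640)&(W[...,1]>130)&(W[...,1]<320)
    P=W[m]; print('hp',len(P)); 
    for rr in P[::max(1,len(P)//25)]: print(rr.round(0))
# dowel tops by rays z=56; plate corner screws z=10
f=lambda x,y:(300+x/7,200+y/7)
a=ray(T,*f(283,167),56);b=ray(T,*f(226,322),56);print('dowels',a,b,(a+b)/2,np.linalg.norm(a-b),np.arctan2(*(a-b)[[1,0]]))
a=[ray(T,*f(*p),10) for p in [(220,107),(360,158),(129,355),(269,407)]];print('screws',np.mean(a,0))
E
```

```text
handle [[518.8 300.7  62. ]
 [558.9 181.1  62. ]] [538.9 240.9  62. ] 126.08009236166464
handle [[521.5 301.5  62. ]
 [566.6 183.6  62. ]] [544.1 242.5  62. ] 126.20901939977112
roof ((689.9633178710938, 299.8951416015625), (207.83456420898438, 321.49176025390625), 20.30236053466797) [[537.0, 415.0], [648.0, 113.0], [843.0, 185.0], [732.0, 487.0]] 99.7380468774628
base ((501.8774108886719, -239.18377685546875), (50.315528869628906, 90.32929992675781), 67.75369262695312) 33.773509186451065
hp 357
[617. 134.  71.]
[611. 147.  60.]
[602. 172.  64.]
[597. 182.  57.]
[585. 221.  65.]
[580. 234.  66.]
[576. 203.  66.]
[570. 203.  65.]
[566. 269.  63.]
[562. 192.  62.]
[558. 185.  67.]
[555. 188.  67.]
[553. 196.  67.]
[550. 208.  67.]
[548. 230.  67.]
[547. 302.  67.]
[544. 302.  65.]
[540. 298.  70.]
[538. 297.  64.]
[535. 296.  67.]
[533. 292.  61.]
[529. 291.  65.]
[527. 291.  63.]
[523. 289.  67.]
[521. 287.  67.]
[515. 298.  67.]
roof ((684.8267822265625, 296.8338623046875), (224.028564453125, 325.4540100097656), 20.242088317871094) [[523.0, 411.0], [636.0, 105.0], [846.0, 183.0], [734.0, 488.0]] 101.21345297358812
base ((502.2976989746094, -239.91981506347656), (53.332515716552734, 90.36459350585938), 68.42378234863281) 34.51306311880927
hp 306
[549. 319.  67.]
[559. 293.  71.]
[554. 303.  57.]
[558. 295.  57.]
[540. 299.  58.]
[522. 291.  68.]
[514. 290.  68.]
[574. 249.  69.]
[572. 254.  62.]
[574. 259.  52.]
[571. 255.  52.]
[538. 248.  69.]
[533. 245.  70.]
[529. 247.  66.]
[590. 202.  68.]
[591. 204.  62.]
[578. 202.  66.]
[544. 218.  66.]
[599. 185.  63.]
[567. 197.  66.]
[553. 198.  68.]
[611. 158.  69.]
[611. 151.  70.]
[613. 149.  66.]
[609. 157.  52.]
[618. 137.  59.]
dowels [ 533.15900793 -252.74867306   56.        ] [ 470.94295286 -226.9660295    56.        ] [ 502.0509804  -239.85735128   56.        ] 67.34673130572857 -0.3928624627121588
screws [ 501.89768602 -241.55740739   10.        ]
```

View pics/c_side_240.png

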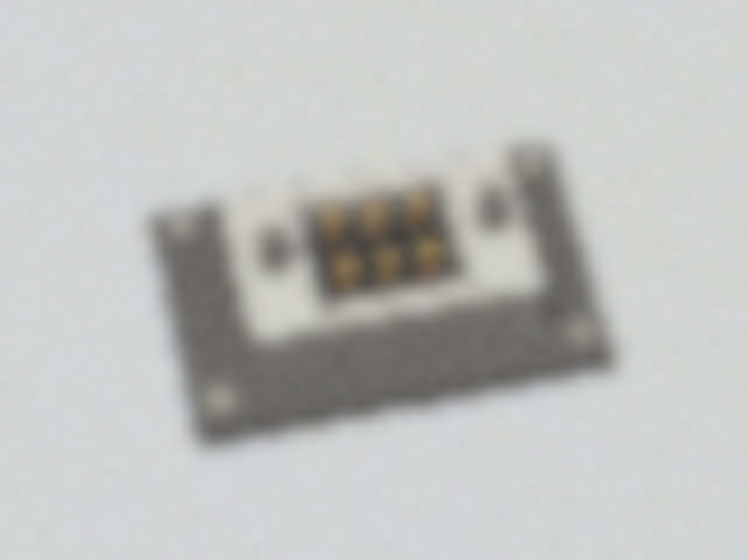

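```bash
cat >> h.py <<'E'
def plan(goal,yaw=None,step=32,ang=0.11):
    o=ctrl.get_obs(); M=R.from_rotvec(o['orientation']).as_matrix(); p=o['ee_pos']
    z=M[:,2]; cur=np.arctan2(z[1],z[0])
    turn=0
    if yaw is not None:
        dy=(yaw-cur+np.pi/2)%np.pi-np.pi/2; turn=-dy
    d=np.array(goal)-p; n=int(max(1,np.ceil(np.linalg.norm(d)/step),np.ceil(abs(turn)/ang)))
    rows=[]; Rr=M.copy()
    for i in range(n):
        s=Rr.T@(d/n); rows.append([round(float(v),1) for v in s]+[round(turn/n,3)])
        Rr=Rr@R.from_rotvec([turn/n,0,0]).as_matrix()
    print('at',p.round(1),'zyaw',round(cur,3),'tilt',M[:,0].round(3),'q',o['qpos'].round(2),'F',o['ft_force'].round(1),'w',round(o['width'],1),'t',round(o['t'],2))
    print('d',d.round(1),'turn',round(turn,3),'n',n); 
    for i in range(0,n,10): print(rows[i:i+10])
E
python3 -c "
from h import *
plan((541,242,180),0.349)"
```

```text
at [176.6 599.1 222.1] zyaw 1.284 tilt [-0.    -0.001 -1.   ] q [ 1.27  0.42  1.63 -0.    1.09 -0.02] F [ 0.1 -0.9  0.5] w 87.7 t 0.15
d [ 364.4 -357.1  -42.1] turn 0.935 n 16
[[2.6, -28.2, -15.0, np.float64(0.058)], [2.6, -29.0, -13.3, np.float64(0.058)], [2.6, -29.7, -11.6, np.float64(0.058)], [2.6, -30.3, -9.8, np.float64(0.058)], [2.6, -30.9, -8.0, np.float64(0.058)], [2.6, -31.3, -6.2, np.float64(0.058)], [2.6, -31.6, -4.4, np.float64(0.058)], [2.6, -31.8, -2.5, np.float64(0.058)], [2.6, -31.9, -0.7, np.float64(0.058)], [2.6, -31.9, 1.2, np.float64(0.058)]]
[[2.6, -31.7, 3.1, np.float64(0.058)], [2.6, -31.5, 4.9, np.float64(0.058)], [2.6, -31.2, 6.7, np.float64(0.058)], [2.6, -30.7, 8.5, np.float64(0.058)], [2.6, -30.2, 10.3, np.float64(0.058)], [2.6, -29.5, 12.1, np.float64(0.058)]]
```

Call:
send_rows --pt "2 -28 -15 0.06" --pt "2 -29 -13 0.06" --pt "2 -30 -11 0.06" --pt "2 -30 -10 0.06" --pt "2 -31 -8 0.06" --pt "2 -31 -6 0.06" --pt "2 -32 -4 0.06" --pt "2 -32 -2 0.06" --pt "2 -32 0 0.06" --pt "2 -32 1 0.06" --fingers 0.3

```text
t: 0.98
ee_pos: [406.4, 368.2, 199.1]
orientation: [-0.523, 1.51, 0.523]
ft_force: [0.2, 0.7, 0.2]
width: 27.2
```

```bash
python3 -c "
from h import *
plan((541,242,180),0.349)"
```

```text
at [406.4 368.2 199.1] zyaw 0.667 tilt [-0.002 -0.001 -1.   ] q [0.71 0.34 1.82 0.   0.98 0.05] F [0.2 0.7 0.2] w 27.2 t 0.98
d [ 134.6 -126.2  -19.1] turn 0.318 n 6
[[3.2, -30.4, 4.6, np.float64(0.053)], [3.2, -30.1, 6.2, np.float64(0.053)], [3.2, -29.8, 7.8, np.float64(0.053)], [3.2, -29.3, 9.4, np.float64(0.053)], [3.2, -28.8, 10.9, np.float64(0.053)], [3.2, -28.1, 12.4, np.float64(0.053)]]
```

Call:
send_rows --pt "4 -31 5 0.055" --pt "4 -31 6 0.055" --pt "4 -30 8 0.055" --pt "4 -30 9 0.055" --pt "4 -29 11 0.055" --pt "4 -28 12 0.055" --pt "0 0 0 0"

```text
t: 1.57
ee_pos: [548.7, 226.3, 172.7]
orientation: [-0.247, 1.56, 0.245]
ft_force: [0.0, 0.4, 0.0]
width: 26.5
```

```bash
python3 -c "
from h import *
plan((541,242,180),0.349)
d=snap('wrist','w1');print(d['world_from_camera'].round(2).tolist())"
```

```text
at [548.7 226.3 172.7] zyaw 0.313 tilt [-0.003 -0.002 -1.   ] q [ 0.37  0.44  1.74 -0.    0.97  0.06] F [0.  0.4 0. ] w 26.5 t 1.57
d [-7.7 15.7  7.3] turn -0.036 n 1
[[-7.3, 17.3, -2.5, np.float64(-0.036)]]
[[0.95, 0.3, 0.08, 525.39], [0.31, -0.92, -0.26, 297.71], [-0.0, 0.27, -0.96, 334.64], [0.0, 0.0, 0.0, 1.0]]
```

View pics/w1.png

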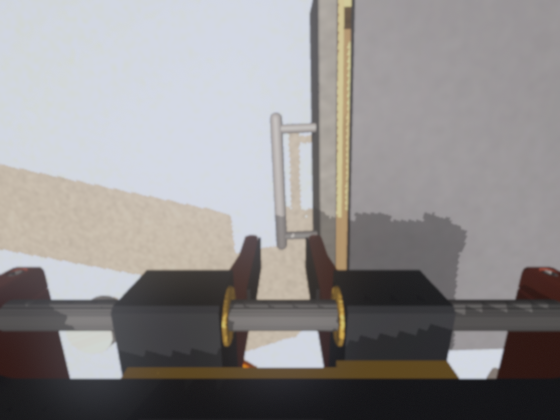

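The wrist view shows the bar handle from (276,118) to (282,245), with its posts at (300,128) and (300,235). The drawer front edge is near column 325.

```bash
python3 -c "
from h import *
d=dict(np.load('pics/w1.npz'))
a=ray(d,276,117,62);b=ray(d,282,246,62);print(a,b,(a+b)/2,np.linalg.norm(a-b),np.arctan2(*(a-b)[:2])) 
W=cloud(d); 
for u,v in [(277,140),(279,180),(281,220)]: print(W[v,u].round(1))
plan(((a+b)/2)*[1,1,0]+[0,0,110],0.349)
"
```

```text
[517.08042169 301.80546465  62.        ] [560.18424189 186.12905465  62.        ] [538.63233179 243.96725965  62.        ] 123.44622775267138 -0.3566860795548473
[524.  283.3  65.8]
[536.7 249.8  67.7]
[550.4 213.3  66.6]
at [547.2 227.5 172.8] zyaw 0.315 tilt [-0.004 -0.002 -1.   ] q [ 0.37  0.44  1.74 -0.    0.97  0.06] F [0.5 0.5 0.5] w 26.2 t 1.62
d [ -8.6  16.4 -62.8] turn -0.034 n 3
[[20.9, 6.1, -0.9, np.float64(-0.011)], [20.9, 6.1, -0.9, np.float64(-0.011)], [20.9, 6.1, -0.8, np.float64(-0.011)]]
```

Call:
send_rows --pt "20 6 -1 -0.013" --pt "20 6 -1 -0.013" --pt "18 5 -1 -0.013" --pt "0 0 0 0"

```text
t: 1.95
ee_pos: [537.5, 244.4, 114.2]
orientation: [-0.28, 1.555, 0.281]
ft_force: [-0.6, -1.5, -0.1]
width: 26.4
```

```bash
python3 -c "
from h import *
plan((539,243.5,44),0.353,step=15)"
```

```text
at [537.5 244.4 114.2] zyaw 0.357 tilt [-0.003 -0.    -1.   ] q [0.41 0.52 1.78 0.   0.85 0.05] F [-0.6 -1.5 -0.1] w 26.4 t 1.95
d [  1.5  -0.9 -70.2] turn 0.004 n 5
[[14.0, -0.3, 0.2, np.float64(0.001)], [14.0, -0.3, 0.2, np.float64(0.001)], [14.0, -0.3, 0.2, np.float64(0.001)], [14.0, -0.3, 0.2, np.float64(0.001)], [14.0, -0.3, 0.2, np.float64(0.001)]]
```

Call:
send_rows --pt "14 0 0.3 0" --pt "14 0 0.3 0" --pt "14 0 0.3 0" --pt "14 0 0 0" --pt "11 0 0 0" --pt "0 0 0 0"

```text
t: 2.45
ee_pos: [536.5, 249.1, 47.0]
orientation: [-0.285, 1.553, 0.287]
ft_force: [-1.2, -1.2, -0.3]
width: 26.5
```

Call:
send_rows --pt "0 0 0 0" --pt "0 0 0 0" --pt "0 0 0 0" --pt "0 0 0 0" --pt "0 0 0 0" --fingers 0

```text
t: 2.87
ee_pos: [536.3, 249.6, 47.9]
orientation: [-0.285, 1.553, 0.287]
ft_force: [1.0, 0.9, -7.6]
width: 9.8
```

```bash
python3 -c "
from h import *
o=ctrl.get_obs()
plan(o['ee_pos']-170*np.array([np.cos(.353),np.sin(.353),0]),0.353,step=18)"
```

```text
at [536.3 249.6  47.9] zyaw 0.365 tilt [-0.001  0.001 -1.   ] q [0.41 0.62 1.79 0.   0.73 0.05] F [ 1.   0.9 -7.6] w 9.8 t 2.87
d [-159.5  -58.8    0. ] turn 0.012 n 10
[[0.0, 0.2, -17.0, np.float64(0.001)], [0.0, 0.2, -17.0, np.float64(0.001)], [0.0, 0.2, -17.0, np.float64(0.001)], [0.0, 0.1, -17.0, np.float64(0.001)], [0.0, 0.1, -17.0, np.float64(0.001)], [0.0, 0.1, -17.0, np.float64(0.001)], [0.0, 0.1, -17.0, np.float64(0.001)], [0.0, 0.1, -17.0, np.float64(0.001)], [0.0, 0.0, -17.0, np.float64(0.001)], [0.0, 0.0, -17.0, np.float64(0.001)]]
```

Call:
send_rows --pt "0 0 -12 0" --pt "0 0 -16 0" --pt "0 0 -16 0" --pt "0 0 -16 0" --pt "0 0 -16 0" --pt "0 0 -16 0" --pt "0 0 -12 0" --pt "0 0 -6 0"

```text
t: 3.53
ee_pos: [433.2, 211.5, 47.9]
orientation: [-0.279, 1.545, 0.288]
ft_force: [1.1, 1.4, -11.8]
width: 10.4
```

```bash
python3 -c "
from h import *
plan((400,200,48),0.353,step=18)"
```

```text
at [433.2 211.5  47.9] zyaw 0.362 tilt [ 0.006  0.007 -1.   ] q [0.43 0.51 2.04 0.01 0.58 0.06] F [  1.1   1.4 -11.8] w 10.4 t 3.53
d [-33.2 -11.5   0.1] turn 0.009 n 2
[[-0.2, 0.5, -17.5, np.float64(0.004)], [-0.2, 0.4, -17.5, np.float64(0.004)]]
```

Call:
send_rows --pt "0.5 0 -10 0" --pt "0.5 0 -8 0" --pt "0 0 -6 0" --pt "0 0 -5 0" --pt "0 0 -5 0" --pt "0 0 -4 0"

```text
t: 4.03
ee_pos: [405.2, 201.2, 48.1]
orientation: [-0.275, 1.523, 0.291]
ft_force: [14.8, 3.2, -27.8]
width: 10.0
```

```bash
python3 -c "
from h import *
plan((400,200,48),0.353,step=18)
d=snap('top','top1')"
```

```text
at [405.2 201.2  48.1] zyaw 0.362 tilt [ 0.027  0.016 -1.   ] q [0.43 0.48 2.12 0.01 0.51 0.07] F [ 14.8   3.2 -27.8] w 10.0 t 4.03
d [-5.2 -1.2 -0.1] turn 0.009 n 1
[[-0.0, 0.7, -5.3, np.float64(0.009)]]
```

View pics/top1.png

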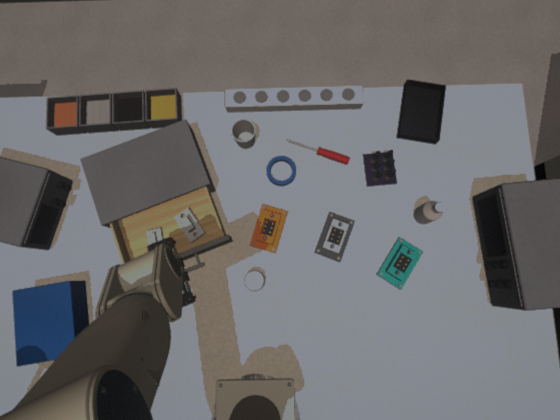

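Call:
send_rows --pt "0 0 -8 0" --pt "0 0 -8 0"

```text
t: 4.25
ee_pos: [405.5, 201.4, 48.5]
orientation: [-0.268, 1.491, 0.295]
ft_force: [22.4, 5.8, -31.9]
width: 10.2
```

```bash
python3 -c "
from h import *
plan((400,200,48),0.353,step=18)"
```

```text
at [405.5 201.4  48.5] zyaw 0.362 tilt [ 0.057  0.028 -0.998] q [0.43 0.47 2.14 0.   0.47 0.07] F [ 22.4   5.8 -31.9] w 10.2 t 4.25
d [-5.5 -1.4 -0.5] turn 0.009 n 1
[[0.1, 0.6, -5.6, np.float64(0.009)]]
```

Call:
send_rows --pt "0 0 0 0" --pt "0 0 0 0" --pt "0 0 0 0" --fingers 0.3

```text
t: 4.5
ee_pos: [408.4, 202.2, 48.9]
orientation: [-0.268, 1.486, 0.296]
ft_force: [-0.3, -0.7, -0.3]
width: 24.8
```

```bash
python3 -c "
from h import *
plan((400,200,48),0.353,step=18)"
```

```text
at [408.4 202.2  48.9] zyaw 0.362 tilt [ 0.062  0.03  -0.998] q [0.43 0.47 2.14 0.   0.47 0.07] F [-0.3 -0.7 -0.3] w 24.8 t 4.5
d [-8.4 -2.2 -0.9] turn 0.009 n 1
[[0.4, 0.9, -8.7, np.float64(0.009)]]
```

Call:
send_rows --pt "-15 0 0 0" --pt "-20 0 0 0" --pt "-30 0 0 0" --pt "-35 0 0 0" --pt "-35 0 0 0" --pt "-30 0 0 0" --pt "0 0 0 0" --fingers 0.3

```text
t: 5.08
ee_pos: [393.2, 194.9, 219.6]
orientation: [-0.271, 1.498, 0.294]
ft_force: [1.3, 0.7, -0.8]
width: 26.6
```

```bash
python3 -c "
from h import *
plan((310,150,210),0.353,step=18)
d=snap('wrist','w2');d=snap('top','top2')
T=dict(np.load('pics/top2.npz'));im=cv2.imread('pics/top2.png')[170:290,70:260];cv2.imwrite('pics/c_top2.png',cv2.resize(im,None,fx=4,fy=4,interpolation=cv2.INTER_CUBIC))"
```

```text
at [393.2 194.9 219.6] zyaw 0.363 tilt [ 0.05   0.024 -0.998] q [0.43 0.12 2.06 0.   0.9  0.07] F [ 1.3  0.7 -0.8] w 26.6 t 5.08
d [-83.2 -44.9  -9.6] turn 0.01 n 6
[[0.7, -2.1, -15.7, np.float64(0.002)], [0.7, -2.1, -15.7, np.float64(0.002)], [0.7, -2.1, -15.7, np.float64(0.002)], [0.7, -2.2, -15.7, np.float64(0.002)], [0.7, -2.2, -15.7, np.float64(0.002)], [0.7, -2.2, -15.7, np.float64(0.002)]]
```

View pics/w2.png

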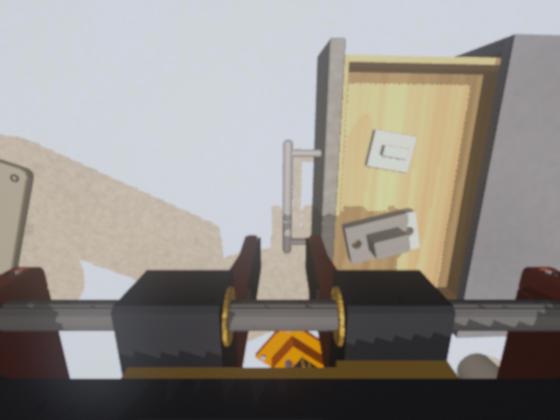

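View pics/c_top2.png

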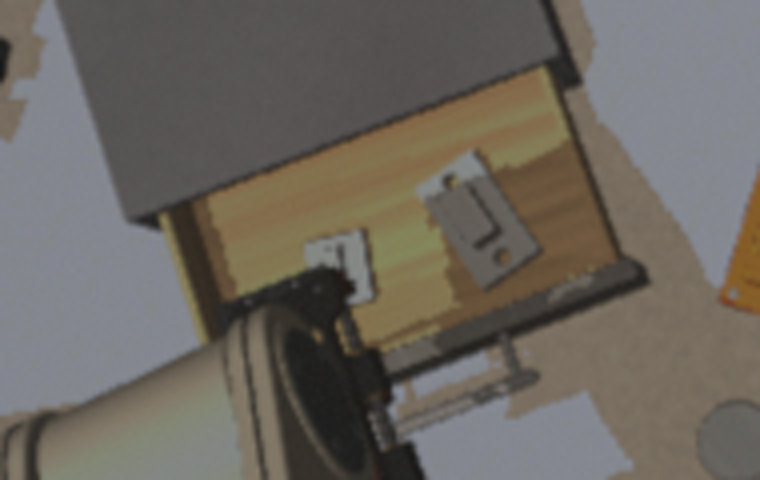

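```bash
python3 -c "
from h import *
T=dict(np.load('pics/top2.npz'));w=dict(np.load('pics/w2.npz'))
def pr(n,a,b):
    print(n,a.round(1),b.round(1),'mid',((a+b)/2).round(1),'L',np.linalg.norm(a-b).round(1),'yaw',np.arctan2((b-a)[1],(b-a)[0]).round(3))
f=lambda x,y:(70+x/4,170+y/4)
pr('holes top',ray(T,*f(450,181),40),ray(T,*f(503,257),40))
pr('holes wr',ray(w,410,229,40),ray(w,362,243,40))
for d,n in((T,'T'),(w,'W')):
    W=cloud(d)
    for lo,hi in ((33,46),(60,80)):
        m=(W[...,2]>lo)&(W[...,2]<hi)&(np.hypot(W[...,0]-540,W[...,1]-165)<75)
        k,l,s,c=cv2.connectedComponentsWithStats(m.astype(np.uint8)); 
        for i in range(1,k):
            if s[i,4]>60: print(n,lo,s[i],c[i].round(0),np.median(W[l==i],0).round(1),cv2.minAreaRect(W[l==i][:,:2].astype(np.float32)))
    m=(W[...,2]>94)&(W[...,2]<106)&(W[...,0]>500)
im=cv2.imread('pics/w2.png')[100:280,300:520];cv2.imwrite('pics/c_w2.png',cv2.resize(im,None,fx=3.4,fy=3.4,interpolation=cv2.INTER_CUBIC))
"
```

```text
holes top [570.7 202.   40. ] [514.3 162.5  40. ] mid [542.5 182.2  40. ] L 68.8 yaw -2.53
holes wr [570.9 208.3  40. ] [520.7 170.3  40. ] mid [545.8 189.3  40. ] L 62.9 yaw -2.494
T 33 [173 208  32  35 378] [189. 225.] [538.7 179.6  39.3] ((542.8749389648438, 184.1893768310547), (90.53073120117188, 50.29670715332031), 34.387908935546875)
T 60 [180 216  14  16 123] [186. 223.] [542.8 183.5  69.5] ((542.6721801757812, 184.2471923828125), (41.40132522583008, 22.239967346191406), 34.20336151123047)
W 33 [ 343  209   77   55 1762] [378. 233.] [529.  192.4  39.8] ((542.09375, 186.45220947265625), (90.94746398925781, 50.97113037109375), 34.620643615722656)
W 60 [333 228   5  39 130] [335. 247.] [475.2 165.4  77.9] ((475.4656982421875, 165.23326110839844), (4.349644660949707, 45.85078048706055), 20.307357788085938)
W 60 [371 232  39  27 754] [390. 245.] [539.8 187.2  69.7] ((541.601318359375, 186.62188720703125), (42.37618637084961, 22.95533561706543), 34.772422790527344)
```

View pics/c_w2.png

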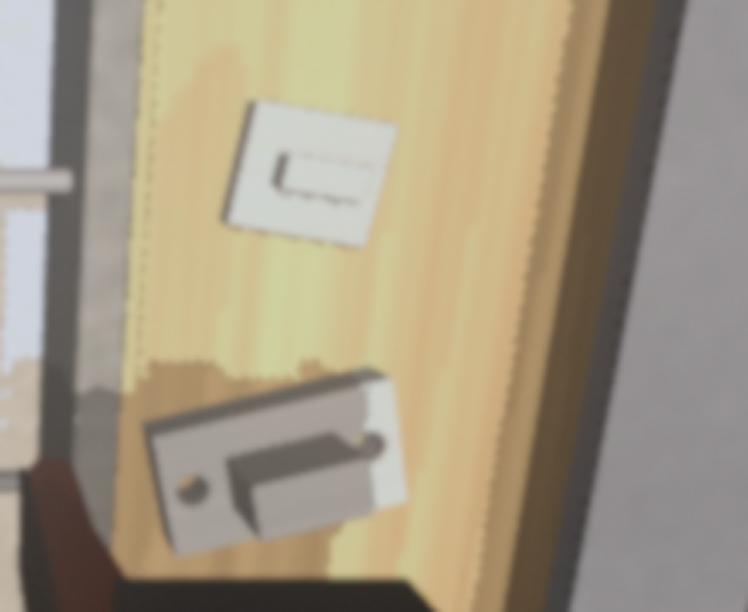

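Call:
send_rows --pt "0 -2 -16 0" --pt "0 -2 -16 0" --pt "0 -2 -16 0" --pt "0 -2 -16 0" --pt "0 0 0 0"

```text
t: 5.6
ee_pos: [327.7, 160.8, 205.8]
orientation: [-0.276, 1.516, 0.292]
ft_force: [-0.8, -0.7, -0.2]
width: 26.3
```

```bash
python3 -c "
from h import *
plan((300,150,210),0.353,step=18)"
```

```text
at [327.7 160.8 205.8] zyaw 0.364 tilt [ 0.034  0.017 -0.999] q [0.42 0.03 2.2  0.   0.87 0.06] F [-0.8 -0.7 -0.2] w 26.3 t 5.6
d [-27.7 -10.8   4.2] turn 0.011 n 2
[[-2.7, -0.1, -14.8, np.float64(0.005)], [-2.7, -0.2, -14.8, np.float64(0.005)]]
```

```bash
python3 -c "
from h import *
plan((545,182,200),-0.969,step=30)"
```

```text
at [327.7 160.8 205.8] zyaw 0.364 tilt [ 0.034  0.017 -0.999] q [0.42 0.03 2.2  0.   0.87 0.06] F [-0.8 -0.7 -0.2] w 26.3 t 5.6
d [217.3  21.2  -5.8] turn 1.333 n 13
[[1.0, -4.4, 16.2, np.float64(0.103)], [1.0, -2.7, 16.5, np.float64(0.103)], [1.0, -1.0, 16.7, np.float64(0.103)], [1.0, 0.7, 16.8, np.float64(0.103)], [1.0, 2.4, 16.6, np.float64(0.103)], [1.0, 4.1, 16.3, np.float64(0.103)], [1.0, 5.7, 15.8, np.float64(0.103)], [1.0, 7.3, 15.1, np.float64(0.103)], [1.0, 8.8, 14.3, np.float64(0.103)], [1.0, 10.2, 13.3, np.float64(0.103)]]
[[1.0, 11.5, 12.2, np.float64(0.103)], [1.0, 12.7, 10.9, np.float64(0.103)], [1.0, 13.8, 9.6, np.float64(0.103)]]
```

Call:
send_rows --pt "1 -4 16 0.1" --pt "1 -3 16 0.1" --pt "1 -1 17 0.1" --pt "1 1 17 0.1" --pt "1 2 17 0.1" --pt "1 4 16 0.1" --pt "1 6 16 0.1" --pt "1 7 15 0.1" --pt "1 9 14 0.1" --pt "1 10 13 0.1" --fingers 0.55

```text
t: 6.43
ee_pos: [496.1, 175.5, 185.4]
orientation: [0.541, 1.497, -0.523]
ft_force: [0.6, 0.5, -1.0]
width: 48.1
```

```bash
python3 -c "
from h import *
plan((545,182,180),-0.969,step=30)"
```

```text
at [496.1 175.5 185.4] zyaw -0.68 tilt [ 0.011  0.008 -1.   ] q [0.31 0.32 1.89 0.01 0.92 0.99] F [ 0.6  0.5 -1. ] w 48.1 t 6.43
d [48.9  6.5 -5.4] turn 0.289 n 3
[[2.0, 11.9, 11.3, np.float64(0.096)], [2.0, 13.0, 10.1, np.float64(0.096)], [2.0, 13.9, 8.8, np.float64(0.096)]]
```

Tilt is dying away by itself (now 0.013). Continue above the cover.

Call:
send_rows --pt "2 12 11 0.09" --pt "2 12 9 0.09" --pt "2 11 6 0.08" --pt "0 0 0 0" --pt "0 0 0 0"

```text
t: 6.85
ee_pos: [544.0, 183.1, 170.6]
orientation: [0.751, 1.439, -0.742]
ft_force: [-0.5, -1.6, -1.1]
width: 48.5
```

```bash
python3 -c "
from h import *
plan((542.5,185,120),-0.969,step=20)
w=snap('wrist','w3')
W=cloud(w)
for lo,hi in ((33,46),(60,80)):
        m=(W[...,2]>lo)&(W[...,2]<hi)&(np.hypot(W[...,0]-542,W[...,1]-185)<60)
        k,l,s,c=cv2.connectedComponentsWithStats(m.astype(np.uint8)); 
        for i in range(1,k):
            if s[i,4]>60: print(lo,s[i],c[i].round(0),np.median(W[l==i],0).round(1),cv2.minAreaRect(W[l==i][:,:2].astype(np.float32)))
"
```

```text
at [544.  183.1 170.6] zyaw -0.957 tilt [ 0.002  0.005 -1.   ] q [0.3  0.41 1.79 0.01 0.94 1.26] F [-0.5 -1.6 -1.1] w 48.5 t 6.85
d [ -1.5   1.9 -50.6] turn 0.012 n 3
[[16.9, -0.1, -0.8, np.float64(0.004)], [16.9, -0.1, -0.8, np.float64(0.004)], [16.9, -0.1, -0.8, np.float64(0.004)]]
33 [ 257  154   51   87 2905] [282. 195.] [550.3 189.9  39.8] ((542.7033081054688, 185.87542724609375), (90.4959487915039, 49.94075012207031), 34.646907806396484)
60 [ 270  183   24   45 1065] [281. 205.] [544.3 187.   69.7] ((543.2109985351562, 186.21475219726562), (41.43374252319336, 21.71346664428711), 34.75040817260742)
```

View pics/w3.png

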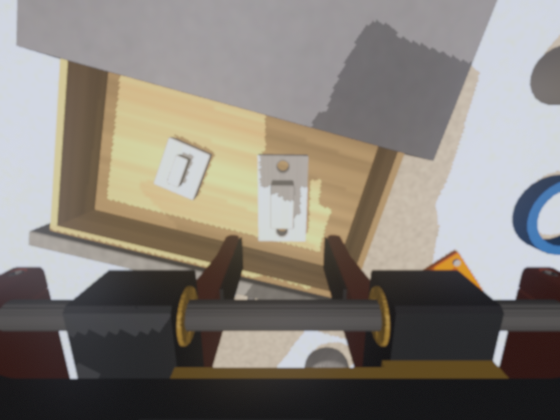

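The wrist view shows the cover at (283,197) with holes at (283,165) and (281,231), centred between the fingers' columns. The blank lid is at (182,168) and stays clear of them.

```bash
python3 -c "
from h import *
w=dict(np.load('pics/w3.npz'));W=cloud(w)
# drawer front top edge (z 84-92) and roof front edge, along drawer x
e=np.array([np.cos(.352),np.sin(.352),0])
X=W@e
for n in ('w2','w3'):
    W=cloud(dict(np.load(f'pics/{n}.npz')));X=W@e
    m=(W[...,2]>84)&(W[...,2]<91); print('front edge',np.nanpercentile(X[m],[2,50,98]).round(1))
    m=(W[...,2]>95)&(W[...,2]<105); print('roof',np.nanpercentile(X[m],[0.5,2,50]).round(1))
plan((542.8,185.8,44),-0.965,step=20)
"
```

```text
front edge [484.2 492.6 648.9]
roof [647.3 647.9 680.4]
front edge [485.7 495.  500.4]
roof [648.9 650.1 686.5]
at [543.7 183.  170.6] zyaw -0.957 tilt [ 0.002  0.005 -1.   ] q [0.3  0.41 1.79 0.01 0.94 1.26] F [-1.  -0.1 -0.2] w 48.6 t 6.9
d [  -0.9    2.8 -126.6] turn 0.008 n 7
[[18.1, 0.0, -0.3, np.float64(0.001)], [18.1, 0.0, -0.3, np.float64(0.001)], [18.1, 0.0, -0.3, np.float64(0.001)], [18.1, 0.0, -0.3, np.float64(0.001)], [18.1, 0.0, -0.3, np.float64(0.001)], [18.1, 0.0, -0.3, np.float64(0.001)], [18.1, 0.0, -0.3, np.float64(0.001)]]
```

Call:
send_rows --pt "18 0 -0.5 0" --pt "18 0 -0.5 0" --pt "18 0 -0.5 0" --pt "18 0 -0.5 0" --pt "14 0 0 0" --pt "8 0 0 0" --pt "0 0 0 0"

```text
t: 7.48
ee_pos: [537.6, 184.8, 72.2]
orientation: [0.737, 1.446, -0.731]
ft_force: [-0.8, 0.3, -0.4]
width: 48.5
```

```bash
python3 -c "
from h import *
plan((542.8,185.8,44),-0.965,step=20)
"
```

```text
at [537.6 184.8  72.2] zyaw -0.941 tilt [-0.001  0.004 -1.   ] q [0.31 0.55 1.84 0.01 0.74 1.24] F [-0.8  0.3 -0.4] w 48.5 t 7.48
d [  5.2   1.  -28.2] turn 0.024 n 2
[[14.1, 2.4, 1.2, np.float64(0.012)], [14.1, 2.4, 1.2, np.float64(0.012)]]
```

Call:
send_rows --pt "7 2.5 1.5 0.014" --pt "7 2.5 1.5 0.014" --pt "7 1 0.5 0" --pt "4 0 0 0" --pt "0 0 0 0"

```text
t: 7.9
ee_pos: [545.8, 186.0, 46.9]
orientation: [0.76, 1.436, -0.751]
ft_force: [0.1, 0.2, 0.2]
width: 48.7
```

```bash
python3 -c "
from h import *
plan((542.8,185.8,44),-0.965,step=20)
"
```

```text
at [545.8 186.   46.9] zyaw -0.969 tilt [ 0.002  0.005 -1.   ] q [0.31 0.6  1.83 0.01 0.7  1.27] F [0.1 0.2 0.2] w 48.7 t 7.9
d [-3.  -0.2 -2.9] turn -0.004 n 1
[[2.9, -2.7, -1.5, np.float64(-0.004)]]
```

Call:
send_rows --pt "2 -2 -1.5 0" --pt "0.5 0 0 0" --pt "0 0 0 0"

```text
t: 8.15
ee_pos: [543.6, 186.2, 44.5]
orientation: [0.76, 1.436, -0.751]
ft_force: [-0.6, -0.7, 0.5]
width: 48.2
```

Call:
send_rows --pt "0 0 0 0" --pt "0 0 0 0" --pt "0 0 0 0" --pt "0 0 0 0" --pt "0 0 0 0" --pt "0 0 0 0" --fingers 0

```text
t: 8.65
ee_pos: [544.0, 186.4, 45.5]
orientation: [0.761, 1.435, -0.75]
ft_force: [0.0, 0.7, -1.6]
width: 21.9
```

Call:
send_rows --pt "-6 0 0 0" --pt "-12 0 0 0" --pt "-16 0 0 0" --pt "-18 0 0 0" --pt "-20 0 0 0" --pt "-20 0 0 0" --pt "-20 0 0 0" --pt "-16 0 0 0" --pt "0 0 0 0"

```text
t: 9.4
ee_pos: [540.4, 184.7, 182.7]
orientation: [0.758, 1.439, -0.754]
ft_force: [0.8, -0.5, -2.7]
width: 21.7
```

```bash
python3 -c "
from h import *
d=snap('wrist','w4');d=snap('side','s4')
plan((502,-240,160),1.18,step=25)
"
```

```text
at [539.  184.3 179.7] zyaw -0.969 tilt [-0.006  0.003 -1.   ] q [0.31 0.4  1.78 0.01 0.96 1.27] F [-0.1  0.4 -2.6] w 21.8 t 9.5
d [ -37.  -424.3  -19.7] turn 0.993 n 18
[[1.0, -15.0, 18.3, np.float64(0.055)], [1.0, -14.0, 19.1, np.float64(0.055)], [1.0, -12.9, 19.8, np.float64(0.055)], [1.0, -11.8, 20.5, np.float64(0.055)], [1.0, -10.7, 21.1, np.float64(0.055)], [1.0, -9.5, 21.7, np.float64(0.055)], [1.0, -8.3, 22.2, np.float64(0.055)], [1.0, -7.1, 22.6, np.float64(0.055)], [1.0, -5.8, 22.9, np.float64(0.055)], [1.0, -4.5, 23.2, np.float64(0.055)]]
[[1.0, -3.2, 23.4, np.float64(0.055)], [1.0, -1.9, 23.6, np.float64(0.055)], [1.0, -0.6, 23.7, np.float64(0.055)], [1.0, 0.7, 23.7, np.float64(0.055)], [1.0, 2.0, 23.6, np.float64(0.055)], [1.0, 3.3, 23.4, np.float64(0.055)], [1.0, 4.6, 23.2, np.float64(0.055)], [1.0, 5.8, 22.9, np.float64(0.055)]]
```

View pics/w4.png

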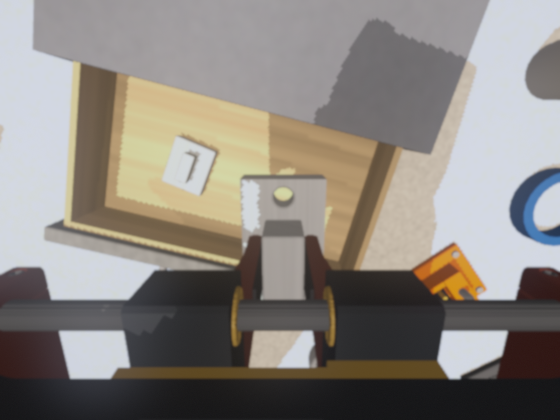

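View pics/s4.png

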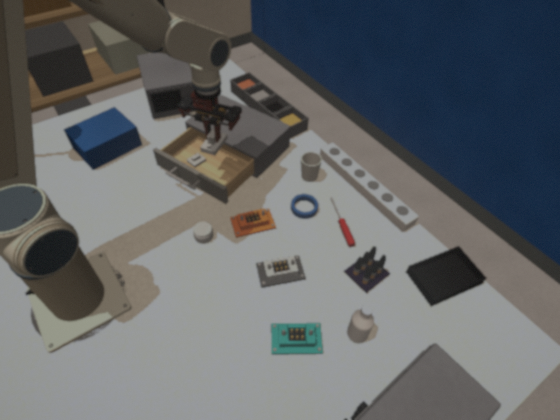

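The cover is held level in the jaws (hole at (283,194)), the blank lid stays in the drawer at (190,165), and the drawer is fully open. Now over to the base.

Call:
send_rows --pt "0 -15 18 0.055" --pt "0 -14 19 0.055" --pt "0 -13 20 0.055" --pt "0 -12 21 0.055" --pt "0 -11 21 0.055" --pt "0 -10 22 0.055" --pt "0 -8 22 0.055" --pt "0 -7 23 0.055" --pt "0 -6 23 0.055" --pt "0 -5 23 0.055"

```text
t: 10.33
ee_pos: [504.8, -57.9, 165.9]
orientation: [1.173, 1.249, -1.202]
ft_force: [0.0, -0.1, -2.5]
width: 21.8
```

```bash
python3 -c "
from h import *
plan((502,-240,150),1.18,step=25)
"
```

```text
at [504.8 -57.9 165.9] zyaw -1.536 tilt [-0.028  0.003 -1.   ] q [-0.14  0.34  1.91 -0.    0.91  1.4 ] F [ 0.  -0.1 -2.5] w 21.8 t 10.33
d [  -2.8 -182.1  -15.9] turn 0.426 n 8
[[1.9, -1.1, 22.7, np.float64(0.053)], [1.9, 0.1, 22.8, np.float64(0.053)], [1.9, 1.3, 22.7, np.float64(0.053)], [1.9, 2.5, 22.6, np.float64(0.053)], [1.9, 3.7, 22.5, np.float64(0.053)], [1.9, 4.9, 22.2, np.float64(0.053)], [1.9, 6.1, 21.9, np.float64(0.053)], [1.9, 7.3, 21.6, np.float64(0.053)]]
```

Call:
send_rows --pt "1 -1 22 0.053" --pt "1 0 22 0.053" --pt "1 1 22 0.053" --pt "1 3 22 0.053" --pt "1 4 20 0.053" --pt "1 4 16 0.05" --pt "0 3 10 0.03" --pt "0 0 0 0" --pt "0 0 0 0"

```text
t: 11.08
ee_pos: [492.2, -201.4, 146.4]
orientation: [1.429, 1.072, -1.492]
ft_force: [-0.3, 0.5, -3.7]
width: 21.9
```

```bash
python3 -c "
from h import *
plan((502,-240,140),1.18,step=25)
d=snap('wrist','w5')
"
```

```text
at [ 492.2 -201.4  146.4] zyaw -1.906 tilt [-0.05   0.011 -0.999] q [-0.4   0.41  1.86 -0.01  0.92  1.51] F [-0.3  0.5 -3.7] w 21.9 t 11.08
d [  9.8 -38.6  -6.4] turn 0.056 n 2
[[2.7, 11.1, 16.6, np.float64(0.028)], [2.7, 11.6, 16.3, np.float64(0.028)]]
```

View pics/w5.png

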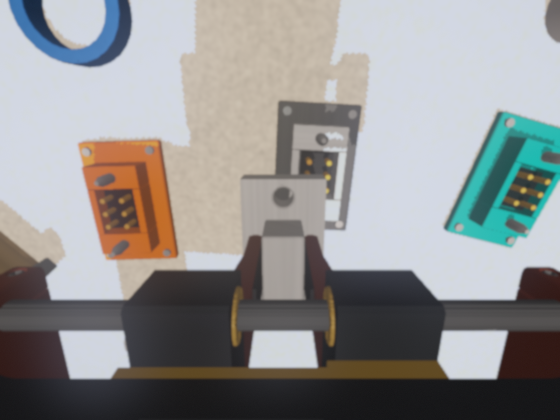

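The tool has drifted to 0.05 rad of tilt on the way, so I'll set the cover down on a free patch of bench near (390,-130). Pressing there should level it in the grip before fitting.

```bash
python3 -c "
from h import *
plan((390,-130,80),None,step=20)
print(R.from_rotvec(ctrl.get_obs()['orientation']).as_matrix().round(3))
T=dict(np.load('pics/top2.npz'));W=cloud(T)
m=(W[...,2]>6)&(np.hypot(W[...,0]-390,W[...,1]+130)<90);print(m.sum(),W[m][:5])
"
```

```text
at [ 492.2 -201.1  146.4] zyaw -1.905 tilt [-0.051  0.011 -0.999] q [-0.4   0.41  1.86 -0.01  0.92  1.51] F [-0.   0.1 -2.6] w 21.9 t 11.13
d [-102.2   71.1  -66.4] turn 0 n 8
[[9.0, -14.5, -4.3, 0.0], [9.0, -14.5, -4.3, 0.0], [9.0, -14.5, -4.3, 0.0], [9.0, -14.5, -4.3, 0.0], [9.0, -14.5, -4.3, 0.0], [9.0, -14.5, -4.3, 0.0], [9.0, -14.5, -4.3, 0.0], [9.0, -14.5, -4.3, 0.0]]
[[-0.051  0.943 -0.328]
 [ 0.011 -0.328 -0.945]
 [-0.999 -0.051  0.007]]
25 [[ 463.72299454 -181.58201727   10.54190254]
 [ 460.84869735 -181.52049769    9.97794584]
 [ 460.98382499 -184.68971901    6.84743159]
 [ 458.03269798 -181.53481545    8.44324578]
 [ 457.89875165 -184.35697045    9.64790128]]
```

Call:
send_rows --pt "2 -14 -4 0" --pt "5 -15 -4 0" --pt "8 -15 -4 0" --pt "9 -15 -4 0" --pt "9 -15 -4 0" --pt "9 -15 -4 0" --pt "5 -10 -4 0" --pt "0 0 0 0"

```text
t: 11.8
ee_pos: [401.8, -132.1, 102.7]
orientation: [1.418, 1.082, -1.479]
ft_force: [-0.0, 0.4, -2.7]
width: 21.9
```

```bash
python3 -c "
from h import *
plan((390,-130,26),None,step=20)
"
```

```text
at [ 401.8 -132.1  102.7] zyaw -1.889 tilt [-0.05   0.011 -0.999] q [-0.34  0.36  2.11 -0.01  0.72  1.55] F [-0.   0.4 -2.7] w 21.9 t 11.8
d [-11.8   2.1 -76.7] turn 0 n 4
[[19.3, -2.0, 0.3, 0.0], [19.3, -2.0, 0.3, 0.0], [19.3, -2.0, 0.3, 0.0], [19.3, -2.0, 0.3, 0.0]]
```

Call:
send_rows --pt "18 0 0 0" --pt "18 0 0 0" --pt "16 0 0 0" --pt "10 0 0 0" --pt "5 0 0 0" --pt "0 0 0 0"

```text
t: 12.3
ee_pos: [404.6, -129.4, 36.1]
orientation: [1.413, 1.081, -1.464]
ft_force: [-1.2, 0.7, -2.2]
width: 21.8
```

```bash
python3 -c "
from h import *
plan((390,-130,22),None,step=20)
"
```

```text
at [ 404.6 -129.4   36.1] zyaw -1.877 tilt [-0.041  0.008 -0.999] q [-0.33  0.5   2.13 -0.01  0.55  1.55] F [-1.2  0.7 -2.2] w 21.8 t 12.3
d [-14.6  -0.6 -14.1] turn 0 n 2
[[7.3, -6.6, 2.5, 0.0], [7.3, -6.6, 2.5, 0.0]]
```

Call:
send_rows --pt "5 0 0 0" --pt "4 0 0 0" --pt "3 0 0 0" --pt "3 0 0 0" --pt "3 0 0 0"

```text
t: 12.72
ee_pos: [406.8, -129.8, 21.3]
orientation: [1.413, 1.078, -1.459]
ft_force: [-4.2, 2.7, 42.7]
width: 21.5
```

```bash
python3 -c "
from h import *
plan((390,-130,22),None,step=20)
"
```

```text
at [ 406.8 -129.8   21.3] zyaw -1.875 tilt [-0.037  0.007 -0.999] q [-0.33  0.53  2.13 -0.01  0.51  1.55] F [-4.2  2.7 42.7] w 21.5 t 12.72
d [-16.8  -0.2   0.7] turn 0 n 1
[[-0.1, -15.9, 5.2, 0.0]]
```

Call:
send_rows --pt "0 0 0 0" --pt "-4 0 0 0" --pt "-10 0 0 0" --pt "-16 0 0 0" --pt "-20 0 0 0" --pt "-20 0 0 0" --pt "-20 0 0 0" --pt "0 0 0 0"

```text
t: 13.38
ee_pos: [410.5, -130.7, 118.8]
orientation: [1.414, 1.077, -1.458]
ft_force: [0.6, 0.8, -2.9]
width: 21.7
```

```bash
python3 -c "
from h import *
plan((500,-239,115),1.18,step=16)
w=snap('wrist','w6');W=cloud(w)
p=ctrl.get_obs()['ee_pos']
m=(np.linalg.norm(W-(p+[0,0,0]),axis=-1)<70)&(W[...,2]<p[2]+8)
Q=W[m];print(len(Q));c=Q.mean(0);u,s,v=np.linalg.svd(Q-c,full_matrices=False);print('normal',v[2],s/np.sqrt(len(Q)),c)
"
```

```text
at [ 410.5 -130.7  118.8] zyaw -1.876 tilt [-0.036  0.006 -0.999] q [-0.33  0.33  2.1  -0.01  0.75  1.55] F [ 0.6  0.8 -2.9] w 21.7 t 13.38
d [  89.5 -108.3   -3.8] turn 0.086 n 9
[[-0.0, 13.1, 8.5, np.float64(0.01)], [-0.0, 13.2, 8.4, np.float64(0.01)], [-0.0, 13.3, 8.2, np.float64(0.01)], [-0.0, 13.3, 8.1, np.float64(0.01)], [-0.0, 13.4, 8.0, np.float64(0.01)], [-0.0, 13.5, 7.9, np.float64(0.01)], [-0.0, 13.6, 7.7, np.float64(0.01)], [-0.0, 13.6, 7.6, np.float64(0.01)], [-0.0, 13.7, 7.5, np.float64(0.01)]]
4944
normal [ 0.1508293  -0.04578238  0.98749911] [15.37777661 10.96146964  3.56732225] [ 435.99730579 -137.48571404  114.68881301]
```

View pics/w6.png

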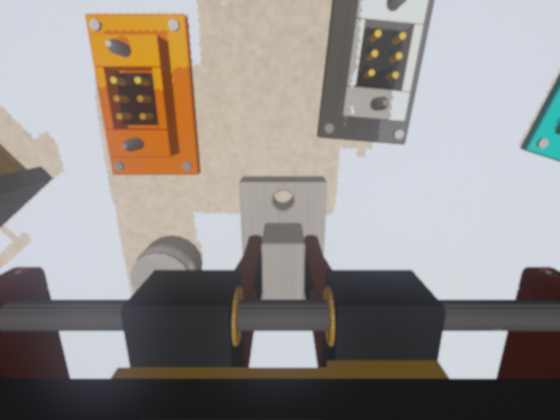

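The view shows the base at (375,70), with its near dowel at (380,103), and the held cover's outer hole at (283,198).

```bash
cat >> h.py <<'E'
def coverpose(w,o):
    W=cloud(w); p=o['ee_pos']; M=R.from_rotvec(o['orientation']).as_matrix()
    g=W[182:215,246:320].reshape(-1,3); g=g[~np.isnan(g[:,0])]
    for _ in range(6):
        A=np.c_[g[:,:2]-p[:2],np.ones(len(g))]; k,*_=np.linalg.lstsq(A,g[:,2],rcond=None); r=g[:,2]-A@k
        g=g[abs(r)<max(1.5,1.2*r.std())]
    print('plate slope',k[:2].round(4),'z at tcp',k[2].round(1),'n',len(g),'rms',r.std().round(2))
    return W,k
E
python3 -c "
from h import *
w=dict(np.load('pics/w6.npz'));o=ctrl.get_obs()
W,k=coverpose(w,o)
z=k[2]+(np.array([445,-145])-o['ee_pos'][:2])@k[:2]
print('hole',ray(w,283,197,z),z)
# full cover outline pts at plate level
l=ray(w,241,179,z);r_=ray(w,325,179,z);print('corners',l,r_,np.linalg.norm(l-r_),(l+r_)/2,np.arctan2(*(r_-l)[[1,0]]))
print('dowel near',ray(w,380,101,56)); print('dowel far',ray(w,398,2,56))
im=cv2.imread('pics/w6.png');cv2.imwrite('pics/c_w6.png',cv2.resize(im[0:160,300:480],None,fx=3.5,fy=3.5,interpolation=cv2.INTER_CUBIC))
cv2.imwrite('pics/c_w6b.png',cv2.resize(im[170:240,230:340],None,fx=6,fy=6,interpolation=cv2.INTER_CUBIC))
"
```

```text
plate slope [ 0.0134 -0.0047] z at tcp 114.9 n 1786 rms 0.58
hole [ 441.35169976 -139.56030586  115.48747161] 115.48747161196128
corners [ 458.47007233 -120.17543251  115.48747161] [ 444.28483435 -165.25989429  115.48747161] 47.263407302296955 [ 451.37745334 -142.7176634   115.48747161] -1.8756268475524052
dowel near [ 472.29104358 -221.9136669    56.        ]
dowel far [ 528.37980701 -245.43640545   56.        ]
```

View pics/c_w6.png

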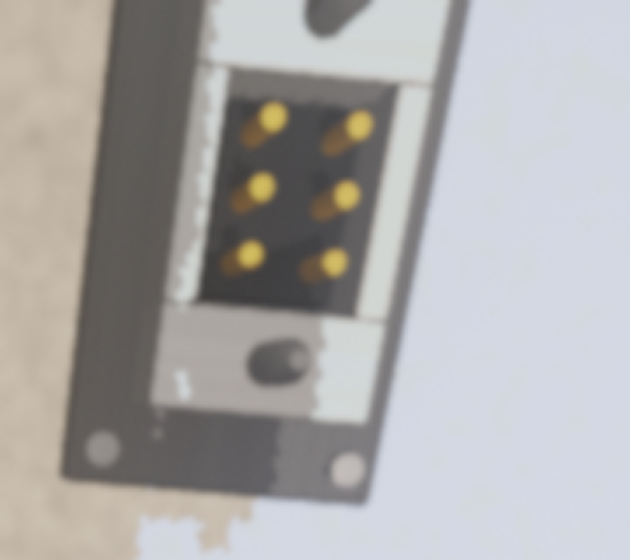

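View pics/c_w6b.png

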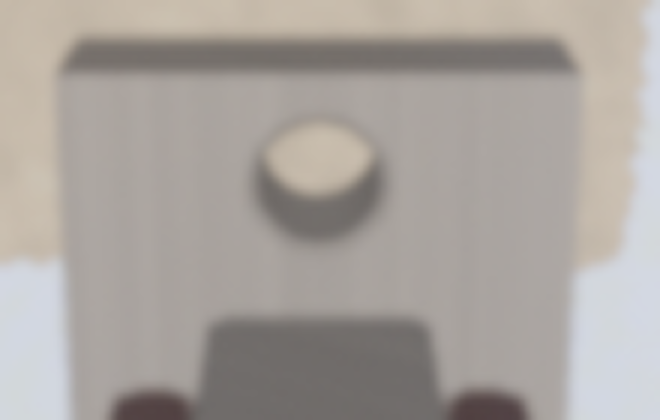

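```bash
python3 -c "
from h import *
w=dict(np.load('pics/w6.npz'));o=ctrl.get_obs();p=o['ee_pos']
print(w['world_from_camera'].round(3).tolist())
e=np.array([np.cos(-.305),np.sin(-.305),0]);n=np.array([-e[1],e[0],0])
for z in (113.5,115.5):
  h=ray(w,282.8,199.7,z);l=ray(w,240.3,182,z);r_=ray(w,326.3,182,z);c=(l+r_)/2
  print(z,'hole',h.round(1),(h-p)@e,(h-p)@n,'edge',(c-p)@e,(c-p)@n,np.linalg.norm(l-r_))
f=lambda x,y:(300+x/3.5,y/3.5)
# near dowel top tip at (300,360); base of dowel ; pins tops z=40
P=[(272,117),(360,125),(262,187),(347,195),(250,254),(334,262)]
q=np.array([ray(w,*f(*a),40) for a in P]);print('pins centre',q.mean(0), 'axis',np.arctan2(*((q[0]+q[1]-q[4]-q[5])[[1,0]])))
print('dowel near',ray(w,*f(300,358),56)); print(cloud(w)[102,385])
W=cloud(w);m=(abs(W[...,2]-34)<4)&(np.hypot(W[...,0]-502,W[...,1]+240)<75);print(cv2.minAreaRect(W[m][:,:2].astype(np.float32)),np.median(W[m][:,2]))
"
```

```text
[[-0.299, -0.909, -0.289, 485.028], [-0.954, 0.287, 0.086, -152.37], [0.004, 0.302, -0.953, 278.046], [0.0, 0.0, 0.0, 1.0]]
113.5 hole [ 439.3 -138.8  113.5] 30.525642057734927 0.8964850857801778 edge 41.05113340877324 0.6066832581345185 49.13475259172188
115.5 hole [ 439.9 -139.   115.5] 31.105359589302104 0.9061385968624212 edge 41.50291745199223 0.6198592041800186 48.537537688537
pins centre [ 501.31429455 -238.24068183   40.        ] axis -0.39147167714491327
dowel near [ 470.22270058 -225.62860603   56.        ]
[ 470.49165975 -225.54593125   54.88527868]
((498.7140197753906, -236.80117797851562), (50.86091995239258, 83.03038787841797), 67.94145965576172) 33.79105399255096
```

```bash
python3 -c "
from h import *
plan((504,-240.5,108),-1.962,step=16)
"
```

```text
at [ 409.9 -130.5  117.4] zyaw -1.876 tilt [-0.037  0.007 -0.999] q [-0.33  0.33  2.1  -0.01  0.75  1.55] F [ 0.1 -0.  -2.8] w 21.6 t 13.43
d [  94.1 -110.    -9.4] turn 0.086 n 10
[[0.5, 12.3, 7.7, np.float64(0.009)], [0.5, 12.4, 7.6, np.float64(0.009)], [0.5, 12.4, 7.5, np.float64(0.009)], [0.5, 12.5, 7.3, np.float64(0.009)], [0.5, 12.6, 7.2, np.float64(0.009)], [0.5, 12.6, 7.1, np.float64(0.009)], [0.5, 12.7, 7.0, np.float64(0.009)], [0.5, 12.7, 6.9, np.float64(0.009)], [0.5, 12.8, 6.8, np.float64(0.009)], [0.5, 12.9, 6.7, np.float64(0.009)]]
```

Call:
send_rows --pt "-0.5 12 7.5 0.009" --pt "-0.5 12 7.5 0.009" --pt "-0.5 12 7.5 0.009" --pt "-0.5 12 7 0.009" --pt "-0.5 12 7 0.009" --pt "-0.5 12 7 0.009" --pt "-0.5 12 7 0.009" --pt "-0.5 11 6 0.008" --pt "0 8 4 0.006" --pt "0 0 0 0"

```text
t: 14.27
ee_pos: [485.6, -226.7, 106.9]
orientation: [1.467, 1.04, -1.529]
ft_force: [0.0, -0.5, -3.3]
width: 21.8
```

```bash
python3 -c "
from h import *
plan((504,-240.5,100),-1.962,step=16)
"
```

```text
at [ 485.6 -226.7  106.9] zyaw -1.959 tilt [-0.05   0.012 -0.999] q [-0.45  0.48  1.87 -0.01  0.84  1.52] F [ 0.  -0.5 -3.3] w 21.8 t 14.27
d [ 18.4 -13.8  -6.9] turn 0.003 n 2
[[2.9, 11.3, 2.9, np.float64(0.002)], [2.9, 11.3, 2.9, np.float64(0.002)]]
```

```bash
python3 -c "
from h import *
o=ctrl.get_obs();w=snap('wrist','w7');W,k=coverpose(w,o)
print(w['world_from_camera'].round(3).tolist())
im=cv2.imread('pics/w7.png');cv2.imwrite('pics/c_w7.png',cv2.resize(im[100:240,220:350],None,fx=4.2,fy=4.2,interpolation=cv2.INTER_CUBIC))
"
```

```text
plate slope [ 0.0009 -0.0048] z at tcp 103.0 n 1919 rms 0.58
[[-0.377, -0.878, -0.295, 560.3], [-0.926, 0.36, 0.113, -255.069], [0.007, 0.316, -0.949, 264.999], [0.0, 0.0, 0.0, 1.0]]
```

View pics/c_w7.png

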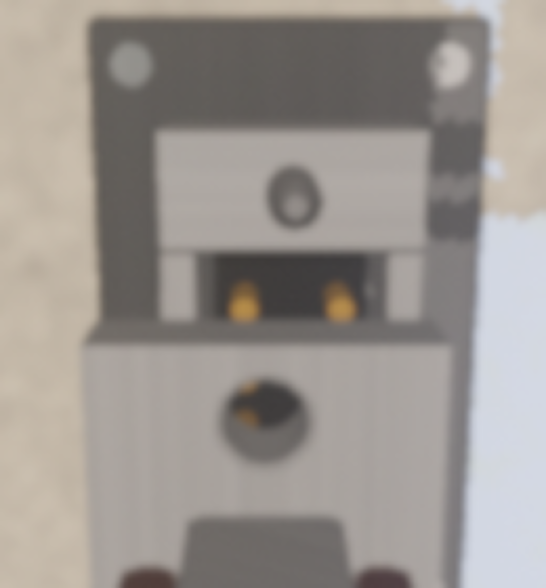

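```bash
cat > off.py <<'E'
from h import *
import sys
w=dict(np.load('pics/w7.npz'));o=ctrl.get_obs();p=o['ee_pos'];print(p)
f=lambda x,y:(220+x/4.2,100+y/4.2)
y=-.391;e=np.array([np.cos(y),np.sin(y),0]);n=np.array([-e[1],e[0],0])
zt=103
h=ray(w,*f(265,420),zt);l=ray(w,*f(85,345),zt);r_=ray(w,*f(452,343),zt);c=(l+r_)/2
print('cover yaw',np.arctan2(*(r_-l)[[1,0]])+np.pi/2,'w',np.linalg.norm(l-r_))
print('hole',h,'rel',(h-p)@e,(h-p)@n,'edge',(c-p)@e,(c-p)@n)
d=ray(w,*f(296,205),56);print('dowel',d,(d-p)@e,(d-p)@n)
bl=ray(w,*f(155,130),34);br=ray(w,*f(430,130),34);b=(bl+br)/2;print('base edge',(b-p)@e-11,(b-p)@n,np.linalg.norm(bl-br),np.arctan2(*(br-bl)[[1,0]])+np.pi/2)
s=(ray(w,*f(130,64),10)+ray(w,*f(452,64),10))/2;print('screws mid n',(s-p)@n)
E
python3 off.py
```

```text
[ 484.66308297 -225.93557316  106.72163051]
cover yaw -0.38281165321427046 w 49.32268806799443
hole [ 513.67883024 -237.51596918  103.        ] rel 31.23932367516224 0.3518772700688917 edge 41.92249303926222 -0.08882753923547071
dowel [ 533.03471655 -251.3990591    56.        ] 54.4254183678636 -5.106651277375885
base edge 54.08264320845109 -5.057728832581709 49.913066056442375 -0.38718374355321594
screws mid n -5.343415998173057
```

```bash
python3 -c "
from h import *
plan((504.1,-239.8,92),-1.962,step=9)
"
```

```text
at [ 484.7 -225.9  106.7] zyaw -1.958 tilt [-0.051  0.013 -0.999] q [-0.45  0.48  1.87 -0.01  0.84  1.52] F [-0.8  0.4 -3.1] w 21.6 t 14.32
d [ 19.4 -13.9 -14.7] turn 0.004 n 4
[[3.4, 6.0, 1.3, np.float64(0.001)], [3.4, 6.0, 1.3, np.float64(0.001)], [3.4, 6.0, 1.3, np.float64(0.001)], [3.4, 6.0, 1.3, np.float64(0.001)]]
```

Call:
send_rows --pt "2 6 1.5 0" --pt "2 6 1.5 0" --pt "2 6 1.5 0" --pt "2 5 1 0" --pt "0 0 0 0" --pt "0 0 0 0"

```text
t: 14.82
ee_pos: [503.0, -238.9, 94.7]
orientation: [1.464, 1.047, -1.532]
ft_force: [-0.4, 0.6, -3.0]
width: 21.7
```

```bash
python3 -c "
from h import *
plan((504.1,-239.8,86),-1.962,step=9)
"
```

```text
at [ 503.  -238.9   94.7] zyaw -1.957 tilt [-0.055  0.015 -0.998] q [-0.46  0.53  1.82 -0.01  0.85  1.51] F [-0.4  0.6 -3. ] w 21.7 t 14.82
d [ 1.1 -0.9 -8.7] turn 0.005 n 1
[[8.6, 1.9, 0.4, np.float64(0.005)]]
```

Call:
send_rows --pt "3 0.8 0.2 0" --pt "3 0.8 0.2 0" --pt "3 0.5 0.2 0" --pt "0 0 0 0"

```text
t: 15.15
ee_pos: [504.0, -239.7, 85.0]
orientation: [1.464, 1.048, -1.531]
ft_force: [-0.5, 1.0, -3.0]
width: 22.0
```

```bash
python3 -c "
from h import *
plan((504.1,-239.8,78),-1.962,step=9)
d=snap('side','s8');im=cv2.imread('pics/s8.png');cv2.imwrite('pics/c_s8.png',cv2.resize(im[210:310,220:340],None,fx=6,fy=6,interpolation=cv2.INTER_CUBIC))
w=snap('wrist','w8');im=cv2.imread('pics/w8.png');cv2.imwrite('pics/c_w8.png',cv2.resize(im[100:240,220:350],None,fx=4.2,fy=4.2,interpolation=cv2.INTER_CUBIC))
"
```

```text
at [ 504.  -239.7   85. ] zyaw -1.956 tilt [-0.055  0.015 -0.998] q [-0.46  0.54  1.82 -0.01  0.83  1.51] F [-0.5  1.  -3. ] w 22.0 t 15.15
d [ 0.1 -0.1 -7. ] turn 0.006 n 1
[[7.0, 0.5, 0.0, np.float64(0.006)]]
```

View pics/c_s8.png

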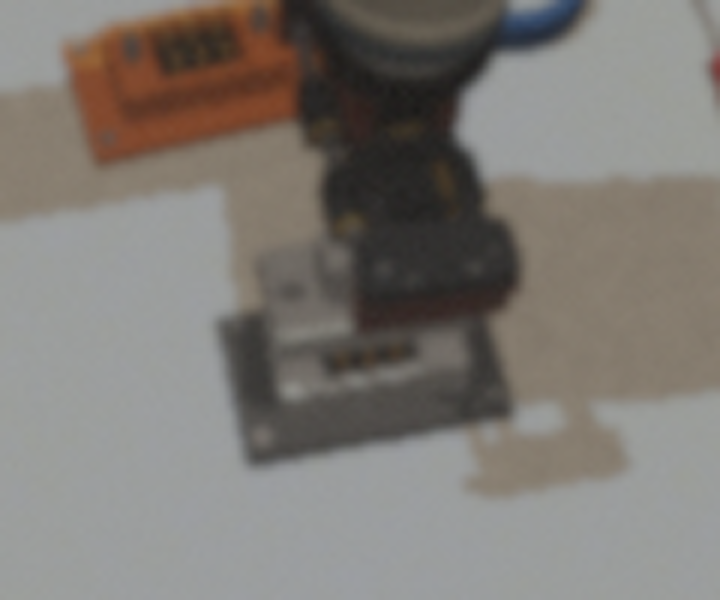

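View pics/c_w8.png

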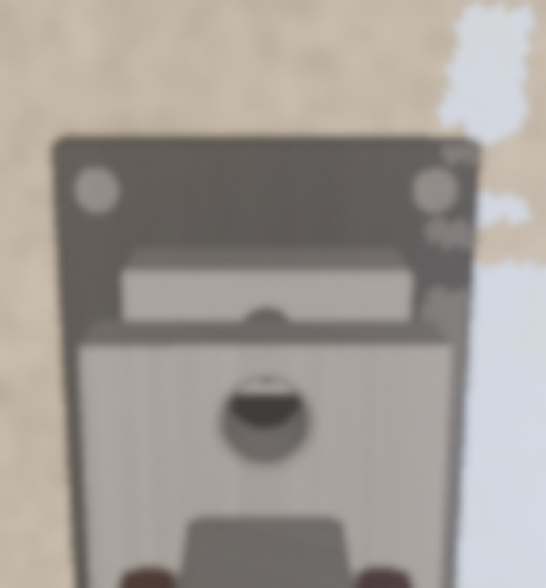

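```bash
python3 -c "
from h import *
w=dict(np.load('pics/w8.npz'));o=ctrl.get_obs();p=o['ee_pos'];W,k=coverpose(w,o)
f=lambda x,y:(220+x/4.2,100+y/4.2)
y=-.389;e=np.array([np.cos(y),np.sin(y),0]);n=np.array([-e[1],e[0],0])
for zt in (k[2],):
  c=(ray(w,*f(80,345),zt)+ray(w,*f(452,344),zt))/2;h=ray(w,*f(265,420),zt)
  b=(ray(w,*f(122,270),34)+ray(w,*f(412,270),34))/2
  cb=(ray(w,*f(100,323),zt-18)+ray(w,*f(433,323),zt-18))/2
  for a in (c,cb,h,b): print(((a-p)@e).round(2),((a-p)@n).round(2))
"
```

```text
plate slope [-0.0117  0.0015] z at tcp 81.4 n 2072 rms 0.59
40.59 0.63
39.39 0.4
29.99 0.73
41.81 0.09
```

Call:
send_rows --pt "3 1 0.3 0" --pt "3 0.5 0 0" --pt "3 0.3 0 0" --pt "2 0.3 0 0" --pt "0 0 0 0"

```text
t: 15.67
ee_pos: [505.7, -240.8, 73.5]
orientation: [1.464, 1.047, -1.531]
ft_force: [-0.1, 0.5, -2.7]
width: 21.7
```

```bash
python3 -c "
from h import *
plan((505,-240.4,66),-1.960,step=9)
w=snap('wrist','w9');im=cv2.imread('pics/w9.png');cv2.imwrite('pics/c_w9.png',cv2.resize(im[100:240,220:350],None,fx=4.2,fy=4.2,interpolation=cv2.INTER_CUBIC))
"
```

```text
at [ 505.7 -240.8   73.5] zyaw -1.956 tilt [-0.054  0.015 -0.998] q [-0.46  0.56  1.82 -0.01  0.81  1.51] F [-0.1  0.5 -2.7] w 21.7 t 15.67
d [-0.7  0.4 -7.5] turn 0.004 n 1
[[7.5, -0.4, -0.2, np.float64(0.004)]]
```

View pics/c_w9.png

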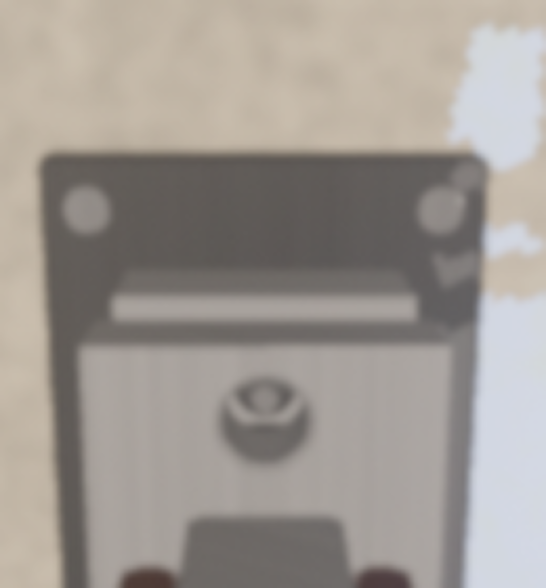

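The dowel tip is visible inside the cover's hole at crop (264,398), centred sideways, and there is no contact force, so the cover is going over the dowels. Continuing down.

Call:
send_rows --pt "3 0 0 0" --pt "3 0 0 0" --pt "3 0 0 0" --pt "0 0 0 0"

```text
t: 16.05
ee_pos: [505.3, -240.8, 63.9]
orientation: [1.465, 1.046, -1.53]
ft_force: [-0.1, 0.7, -3.3]
width: 21.5
```

```bash
python3 -c "
from h import *
plan((505,-240.4,56),-1.960,step=9)
w=snap('wrist','w10');im=cv2.imread('pics/w10.png');cv2.imwrite('pics/c_w10.png',cv2.resize(im[100:240,220:350],None,fx=4.2,fy=4.2,interpolation=cv2.INTER_CUBIC))
coverpose(w,ctrl.get_obs())
"
```

```text
at [ 505.3 -240.8   63.9] zyaw -1.956 tilt [-0.054  0.015 -0.998] q [-0.46  0.58  1.83 -0.02  0.79  1.51] F [-0.1  0.7 -3.3] w 21.5 t 16.05
d [-0.3  0.4 -7.9] turn 0.004 n 1
[[8.0, 0.0, -0.3, np.float64(0.004)]]
plate slope [-0.0109  0.0013] z at tcp 60.2 n 2069 rms 0.57
```

View pics/c_w10.png

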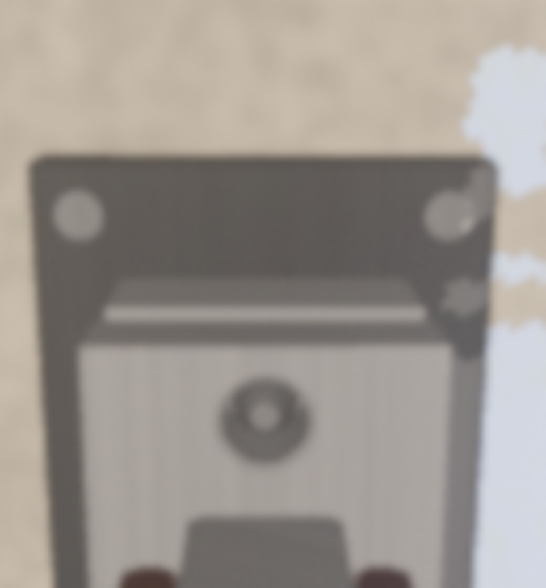

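Call:
send_rows --pt "2.5 0 0 0" --pt "2.5 0 0 0" --pt "2.5 0 0 0" --pt "2 0 0 0"

```text
t: 16.43
ee_pos: [505.6, -241.0, 55.6]
orientation: [1.465, 1.045, -1.529]
ft_force: [-5.4, 2.2, 17.3]
width: 21.6
```

```bash
python3 -c "
from h import *
plan((505,-240.4,56),-1.960,step=9)
"
```

```text
at [ 505.6 -241.    55.6] zyaw -1.956 tilt [-0.052  0.014 -0.999] q [-0.46  0.59  1.83 -0.02  0.78  1.51] F [-5.4  2.2 17.3] w 21.6 t 16.43
d [-0.6  0.6  0.4] turn 0.004 n 1
[[-0.3, -0.8, -0.3, np.float64(0.004)]]
```

Call:
send_rows --pt "2 0 0 0" --pt "2 0 0 0" --pt "2 0 0 0"

```text
t: 16.68
ee_pos: [505.4, -241.0, 55.0]
orientation: [1.466, 1.045, -1.53]
ft_force: [-5.6, 2.9, 21.3]
width: 22.0
```

```bash
python3 -c "
from h import *
plan((505,-240.4,56),-1.960,step=9)
w=snap('wrist','w11');o=ctrl.get_obs();W,k=coverpose(w,o)
s=snap('side','s11');im=cv2.imread('pics/s11.png');cv2.imwrite('pics/c_s11.png',cv2.resize(im[230:300,240:330],None,fx=8,fy=8,interpolation=cv2.INTER_CUBIC))
im=cv2.imread('pics/w11.png');cv2.imwrite('pics/c_w11.png',cv2.resize(im[100:240,220:350],None,fx=4.2,fy=4.2,interpolation=cv2.INTER_CUBIC))
plan((505,-240.4,56),-1.960,step=9)
"
```

```text
at [ 505.4 -241.    55. ] zyaw -1.957 tilt [-0.052  0.014 -0.999] q [-0.46  0.59  1.83 -0.01  0.77  1.51] F [-5.6  2.9 21.3] w 22.0 t 16.68
d [-0.4  0.6  1. ] turn 0.003 n 1
[[-1.0, -0.7, -0.4, np.float64(0.003)]]
plate slope [ 0.0047 -0.0028] z at tcp 51.7 n 2145 rms 0.6
at [ 505.4 -241.    55. ] zyaw -1.957 tilt [-0.052  0.014 -0.999] q [-0.46  0.59  1.83 -0.01  0.77  1.51] F [-6.8  2.5 20.5] w 21.7 t 16.78
d [-0.4  0.6  1. ] turn 0.003 n 1
[[-1.0, -0.7, -0.4, np.float64(0.003)]]
```

View pics/c_s11.png

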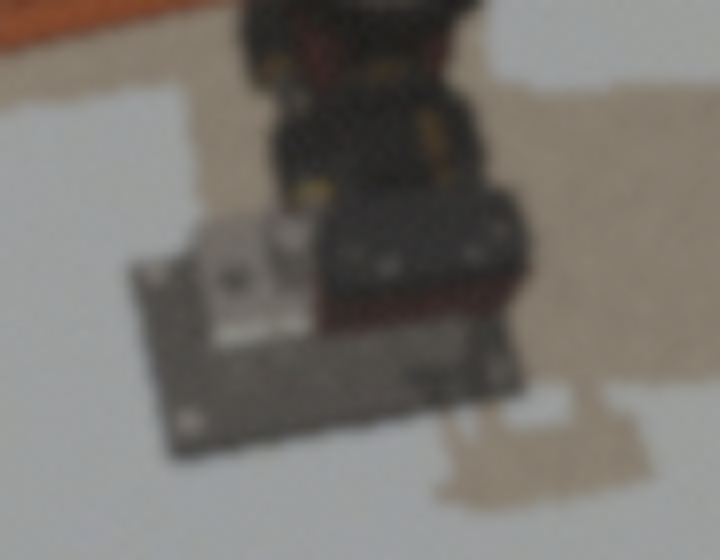

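View pics/c_w11.png

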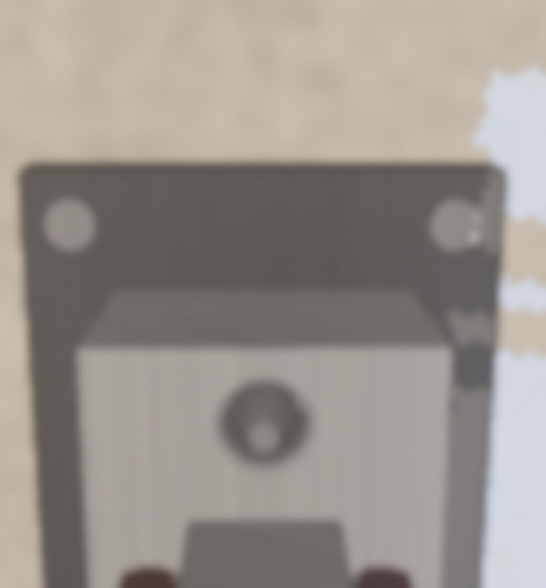

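```bash
python3 -c "
from h import *
s=snap('top','t12');W=cloud(s)
plan((505,-240.4,56),-1.960,step=9)
"; python3 -c "
from h import *
a=cv2.imread('pics/top0.png');b=cv2.imread('pics/t12.png');cv2.imwrite('pics/t12d.png',np.hstack([a[60:300,60:460],b[60:300,60:460]]))"
```

```text
at [ 505.4 -241.    55. ] zyaw -1.957 tilt [-0.052  0.014 -0.999] q [-0.46  0.59  1.83 -0.01  0.77  1.51] F [-6.7  2.9 22.3] w 21.8 t 16.83
d [-0.4  0.6  1. ] turn 0.003 n 1
[[-1.0, -0.7, -0.4, np.float64(0.003)]]
```

View pics/t12d.png

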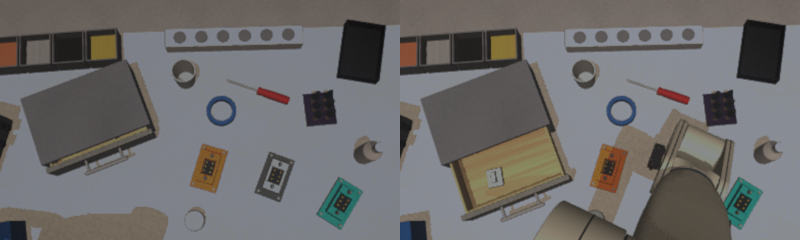

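The bystanders in view are where they started (the arm partly hides the tin), the drawer is open with the blank lid in it, and the push is steady at about 22 N. Handing in.

```bash
python3 -c "
from workcell import ctrl
print(ctrl.close_job()); o=ctrl.get_obs();print(o['ft_force'],o['ee_pos'],o['t'])"
```

```text
the job is handed in; nothing more can be done
None
the job is handed in; nothing more can be done
```

I pulled the drawer out to its stop, took out the two-hole housing half and fitted it over both dowels of the aluminium base. I handed it in at about 17 s, still gripped and pressed down at about 22 N; the hand-in gave no verdict.

- **Fit:** the cover plate's top measured 51.7 mm against 52 mm expected when shut, sloped about 0.005 rad. No step showed between the halves in the outer-end wrist view or the blurred side view.
- **Drawer:** its front stood about 163 mm ahead of the cabinet edge, which fits full travel plus the front panel. The force rose there without further movement. The blank lid is still inside.
- **Bystanders:** a last top view showed the others where they started. The arm partly hid the tin, so I could not confirm that one in the final picture.
- **Not ideal:** the tool ended about 0.05 rad off vertical, because its tilt drifted during the moves. To level the cover in the grip, I pressed it once on a bare patch of bench, at about 43 N wrist force. The two camera estimates of the lengthwise position differed by about 1 mm.
- **Not measured directly:** pin travel and the force between the halves. I inferred both from the plate height and the wrist force.

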